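Snap a handle cover into the pull-check cradle and tug it

ROBOT

A 6-joint arm with a two-finger parallel gripper is mounted at the origin on the work surface. World frame = base frame: x ahead of the robot, y to its left, z up, the work surface at z = 0. Lengths are in m, angles in rad, forces in N, time in s.
With the tool pointing down it reaches from about 0.35 to 0.725 m from the base axis. Payload 4.3 kg.
Tool frame: the origin (TCP) lies midway between the tips of the shut fingers; the grasp point (between the pads) lies 19 mm behind it (r.hold_point_z is the distance from the TCP to the grasp point, in m); x points along the fingers, y is the direction in which the jaws open and shut, and the axes are right-handed (so a half turn about x gives the same grasp; the last joint's range is limited). The gripper opens to 85 mm and grips with 20 to 120 N. Pads are 22 mm wide; open, the fingers measure 114 mm over their backs; the gripper's body (76 mm by 85 mm) begins 54 mm behind the grasp point. The pads swing forward as they close: fully open they stand 13 mm farther back than shut.
Start: joints at [-1.444, 0.377, 0.081, 1.274, 0, 1.46], TCP at [0.135, -0.559, 0.231] pointing down, gripper open.
Joint ranges: [-2.72, 2.72], [-0.84, 1.66], [-1.02, 1.22], [-1.77, 2.12], [-1.37, 1.28], [-3.14, 3.14]. Speed limits (rad/s): [2.57, 2.57, 3.14, 3.14, 3.14, 3.14].

INTERFACE

Orientations are given as a unit quaternion [x, y, z, w].
In Python, from cell import r, optics, ticket, nets gives the robot as it stands. The module is installed in compiled form; this text tells all that it offers.
- The arm moves only by the shell command python3 -m inch 'ROWS' [FORCE]. ROWS is JSON, a list of rows, each an object of numbers: "tx", "ty", "tz": the shift along the tool's x, y, z in mm; "twist": the turn about the tool's x in rad; "fingers": the closure, from -1 (fully open) to 1 (shut), so that 0 is half open. In form: [{"tx": .., "ty": .., "tz": .., "twist": .., "fingers": ..}, ...]. A call has 1 to 5 rows; each row is the pose to reach, as a shift and turn from the pose commanded when the call began, along the tool's axes at that moment; what a row does not reach only later rows make up. A row lasts 1/10 s, in which the tool goes at most 50 mm and 8.59 degrees, less where a joint would pass 70% of its speed; a pose out of reach is approached as far as the arm can. A call with a gripper value outside its range is refused whole. The fingers move at their own pace and stop on an object; FORCE is the grip in N (left out, the last holds). Time passes only in rows, so rows that repeat a pose let the fingers close. It gives the time, the measured TCP pose, the force and the opening at its end, in the units of the state.
- r.sense(): the state, without advancing time (a new reading comes with each control period).
- optics.grab_frame(name): name is "scene" or "top" or "wrist"; returns a dict with "frame" (480x640x3 uint8, red, green, blue), "K" (3x3 intrinsics, pixels), "D" ([k1, k2, p1, p2, k3] as OpenCV has them; the pictures are not rectified), "R" (3x3) and "t" (3): a world point X has camera coordinates R X + t. Camera axes: x right, y down, z forward; pixel columns grow to the right and rows downward; lengths in m; the calibration is good to about 2 mm. A picture is of the moment at which its call begins. There is no depth.
- ticket.close_job(): hands the job in, once; it reports no verdict.
Trained networks look in a picture, given as the dict that the camera call returned (one of the last four; its "shot" number tells which), for a name from the list of things; names that differ only in an ending like _2 or _b are one class to them, and where a whole thing is asked for, a point or a joint stands for the part that bears it (a point fixed in the world has none). Each returns a list of dicts, best first, with "score" (0 to 1); they miss things now and then, are a little off and sometimes report something else, mostly with a low value. They report only what shows in the picture. A call takes as long as a camera call.
- nets.search_frame(picture, name): "bbox" ([centre column, centre row, width, height] in pixels, round what is visible of it).
- nets.landmark_of(picture, name): "location" ([column, row] in pixels: a listed point, or the origin of a listed thing).
The state is a dict: "time": time; "joint_pos": joint angles; "joint_velocities": joint speeds; "effort": joint torques, N m; "tool_pos": TCP position; "tool_rot": TCP orientation; "contact_force": force on the tool from outside, world axes, zero at the start; "ft_torque": the same for the moment, N m; "width": finger opening in m.
Only numpy, scipy, OpenCV 4.12 (cv2) and the standard library are available. Lean on these libraries where they do the work, as an engineer would, in place of code of your own. Each camera call takes 0.05 s, during which the arm holds its last target.

TASK

Lift the sprung clear lid of the parts case until its springs hold it open by themselves and leave it standing open. Take the handle cover out of the case, set it in the cradle with its neck sticking out past the catches, let go, and press its neck end down until both catches snap over its lugs. Then take the cover again by its neck and tug straight up so that the sprung cradle rises by about a centimetre with it; if the cover lifts free, seat it again, press harder and repeat the tug. Finally let the cradle settle back and let go, with the cover still latched.

Things in the scene. Friction and masses are not known exactly. Their poses are not given: they have to be found in the camera images.
- lid (a joint): Angle (rad) of the clear framed lid of the grey parts case: 0 closed, 1.75 fully open (leaning a little away from the robot). Let go below about 0.7 it falls shut; beyond about 0.9 its springs slowly carry it fully open. Lifting takes under 3 N at the bar.
- lid_bar (a point): Middle of the round bar handle on the lid's free edge: 12 mm thick, 100 mm long along local y, a post at each end (46 mm from the middle), 54 mm free between bar and case. Turns with the lid; 296 mm from the hinge axis; 65 mm above the table when closed.
- lid_hinge (a point): Middle of the lid's hinge line, on the case's far rim, 59 mm above the table. Local axes are the case's: x points away from the robot across the case, y along the hinge, z up. As the lid opens the bar goes up and over towards +x.
- case: Grey open-topped parts case, fixed to the table, 230 mm (x) by 190 mm (y) by 58 mm high, walls and floor 7 mm; origin at the centre of its underside, x pointing away from the robot. The handle cover lies inside on the floor, seen through the clear lid, neck towards the robot.
- cover_body (a point): White handle cover, 190 g, 181 mm long: wide body and narrow neck. Point at mid-height of the body near the balance point, 17 mm above the flat underside. Local z up, x along it, away from the neck. Body 56 mm wide, 34 mm high, from x -45 to +65 mm. Two lugs at x = -36 mm stick out 6 mm sideways, 13 mm long, 6 mm thick, flush with the underside.
- cover_neck (a point): Where to take the neck of the same cover: 90 mm behind cover_body along its local -x. The neck is 28 mm wide, 26 mm high, runs from 50 to 116 mm behind cover_body; this point is at mid-height, 13 mm above the underside.
- cover_press (a point): Point on the flat top of the same cover's body, at the neck end over the lugs (31 mm behind cover_body, 17 mm above it): where to press it down.
- cover_toe (a point): Point on the same cover's underside midway between its lugs (36 mm behind cover_body, 17 mm below it). Latched, it is within 2 mm of the cradle's floor; resting unlatched on the catch ramps it is about 10 to 16 mm above it, the other end of the cover on the floor.
- cradle_floor (a point): Point on the flat floor of the aluminium cradle, 62 mm above the table when down. Local z up, x away from the robot. Seated, the cover has the same x direction and cover_body at (-7, 0, +17) mm here; play +-4 mm in x, +-2.5 mm in y. End wall face at x = +62 mm, 14 mm high; side guides x = +28 to +60, faces y = +-30.5, 12 mm high.
- stand: The cradle's stand, low frame of steel square tube, fixed to the table; origin on the table directly below cradle_floor, same axes. The cradle also has two front stops (x = -63 to -56 mm, y = +-21 to +-29 mm, 26 mm above its floor) that pass either side of the neck. The neck overhangs the front with free space below it.
- catches (a point): Midway between the two black spring catches on the cradle, at x = -41 mm there, 9 mm above its floor. They stand 24 mm high, out to y = +-59 mm, with ramps leading in. Pressing the cover's neck end down spreads them until they snap over the lugs: 5 to 20 N at cover_press, varying. Only a latched cover lifts the cradle.
- cradle (a joint): How far the cradle has risen (m): 0 down, 0.015 at its upper stop. It is sprung down: with the cover in it, lifting takes about 8 N at first and about 12 N at 10 mm.

How it is judged:
By the outcome, as a careful person would: the job done as asked, in the order asked, and still so for the second after the job is handed in, with the robot touching nothing.
It also fails if it takes over 72 s, if anything falls off the work surface, if the arm or the gripper's body presses on something with over 40 N, if the wrist force passes 120 N, or if a joint passes its speed limit or range.

## Working session

There is one attempt and no reset: what is moved stays moved. The work goes in short steps, Python scripts to look and compute and a shell command to move; the robot and the scene stay as the last step left them, time stands still between calls to the robot, and variables do not carry over. Pictures are saved under pics/ and viewed, and the job is handed in when it is done.

```bash
mkdir -p pics; ls; cat > h.py <<'E'
import numpy as np, cv2, json
from cell import r, optics, ticket, nets
from scipy.spatial.transform import Rotation as Ro
def shot(name,fn=None):
    p=optics.grab_frame(name)
    if fn: cv2.imwrite('pics/'+fn,p['frame'][:,:,::-1])
    return p
def ray(p,uv):
    u=cv2.undistortPoints(np.array([[uv]],float),np.array(p['K']),np.array(p['D']))[0,0]
    R=np.array(p['R']);t=np.array(p['t'])
    d=R.T@np.array([u[0],u[1],1]);return -R.T@t,d/np.linalg.norm(d)
def proj(p,X):
    q,_=cv2.projectPoints(np.array([X],float).reshape(-1,1,3),cv2.Rodrigues(np.array(p['R']))[0],np.array(p['t'],float),np.array(p['K']),np.array(p['D']))
    return q.reshape(-1,2)
def tri(rs):
    A=np.zeros((3,3));b=np.zeros(3)
    for o,d in rs:
        M=np.eye(3)-np.outer(d,d);A+=M;b+=M@o
    X=np.linalg.solve(A,b)
    return X,[np.linalg.norm((np.eye(3)-np.outer(d,d))@(X-o))*1000 for o,d in rs]
def onz(p,uv,z):
    o,d=ray(p,uv);return o+d*(z-o[2])/d[2]
def st():
    s=r.sense();R=Ro.from_quat(s['tool_rot']).as_matrix()
    print('t',round(s['time'],2),'pos',np.round(s['tool_pos'],4),'w',round(s['width'],4),'F',np.round(s['contact_force'],1));print('ax x',np.round(R[:,0],3),'y',np.round(R[:,1],3),'z',np.round(R[:,2],3));print('q',np.round(s['joint_pos'],3))
    return s,R
E
python3 - <<'E'
from h import *
np.set_printoptions(suppress=True)
st();print(r.hold_point_z)
P={n:shot(n,n+'0.png') for n in('scene','top','wrist')}
for n in P: print(n,'cam',np.round(-np.array(P[n]['R']).T@np.array(P[n]['t']),3))
for nm in ['lid_bar','lid_hinge','case','cover_body','cover_neck','cover_press','cradle_floor','catches','stand']:
    rs=[]
    for n in P:
        L=nets.landmark_of(P[n],nm)
        if L: print(nm,n,[(np.round(l['location'],1).tolist(),round(l['score'],2)) for l in L[:2]])
        if L and L[0]['score']>.4: rs.append(ray(P[n],L[0]['location']))
    if len(rs)>1:
        X,e=tri(rs);print('  ->',np.round(X,4),np.round(e,1))
E
```

```text
pics
t 0.0 pos [ 0.1348 -0.5583  0.2304] w 0.0853 F [0.6 0.8 0.3]
ax x [-0.     0.002 -1.   ] y [ 0.235 -0.972 -0.002] z [-0.972 -0.235 -0.   ]
q [-1.444  0.378  0.08   1.274  0.     1.46 ]
0.0187
scene cam [0.833 0.372 0.776]
top cam [ 0.533 -0.012  0.9  ]
wrist cam [ 0.218 -0.539  0.374]
lid_bar scene [([430.8, 268.1], 0.96)]
lid_bar top [([204.9, 319.6], 0.82), ([414.9, 223.3], 0.43)]
  -> [0.4465 0.167  0.0567] [3.1 3.1]
lid_hinge scene [([361.4, 339.5], 0.59)]
lid_hinge top [([165.3, 131.9], 0.92)]
  -> [0.6929 0.2126 0.1826] [33.3 33.3]
case scene [([359.9, 338.9], 0.95)]
case top [([191.5, 212.2], 0.81)]
  -> [0.6226 0.194  0.007 ] [0.1 0.1]
cradle_floor scene [([270.6, 179.6], 0.94)]
catches scene [([288.8, 172.7], 0.58)]
catches top [([415.8, 250.6], 0.74)]
  -> [ 0.5481 -0.1665  0.0706] [1.7 1.7]
stand scene [([271.8, 199.4], 0.83)]
stand top [([416.7, 225.1], 0.62)]
  -> [ 0.5909 -0.1832 -0.0099] [0.4 0.4]
```

View pics/scene0.png

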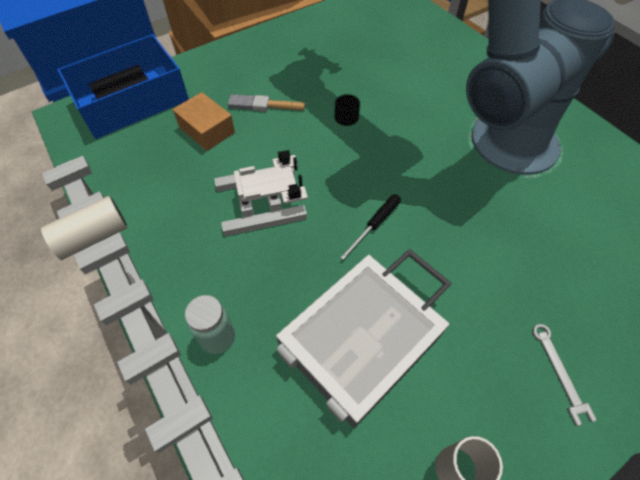

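View pics/top0.png

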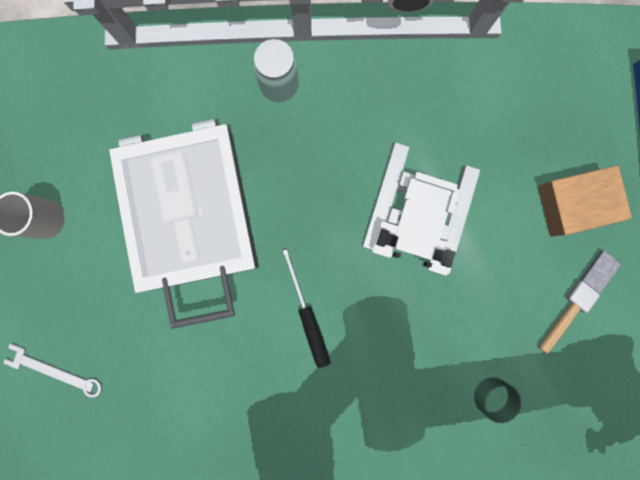

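View pics/wrist0.png

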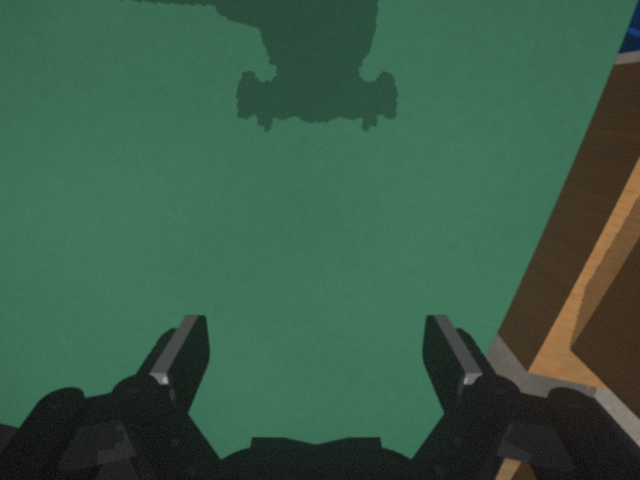

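The scene view shows the case at (365,335) with its bar at (428,280) and the cradle at (265,185). The top view shows the bar running from (172,324) to (234,315), the hinges at about (130,142) and (204,127), and the cradle at (425,220) with its black catches at (386,240) and (440,260).

```bash
python3 - <<'E'
from h import *
np.set_printoptions(suppress=True)
p=shot('top');s=shot('scene')
f=p['frame'][:,:,::-1]
cv2.imwrite('pics/top_l.png',cv2.resize(f[100:360,90:350],(780,780))[:600])
cv2.imwrite('pics/top_b.png',cv2.resize(f[230:340,90:310],(800,400),interpolation=cv2.INTER_CUBIC))
cv2.imwrite('pics/top_c.png',cv2.resize(f[130:290,350:500],(560,600),interpolation=cv2.INTER_CUBIC))
def z(u,h): return np.round(onz(p,u,h),4)
a,b=z((173,324),.065),z((234,315),.065);print('bar',a,b,(a+b)/2,np.degrees(np.arctan2(*(a-b)[[0,1]])))
c,d=z((111,150),.065),z((228,127),.065);print('far rim',c,d,np.degrees(np.arctan2(*(c-d)[[0,1]])))
for n in ['lid_bar','lid_hinge','cover_body','cover_neck','cradle_floor','catches']:
  for q,nm in((p,'top'),(s,'scene')):
    L=nets.landmark_of(q,n);print(n,nm,[(np.round(l['location'],1).tolist(),round(l['score'],2)) for l in L[:3]])
print(z((204.9,319.6),.065),z((165,132),.059),z((416,250.5),.071))
E
```

```text
bar [0.4439 0.2132 0.065 ] [0.4557 0.1176 0.065 ] [0.4498 0.1654 0.065 ] -7.036483152024059
far rim [0.7202 0.3095 0.065 ] [0.7497 0.1212 0.065 ] -8.903862960753663
lid_bar top [([205.4, 317.8], 0.77)]
lid_bar scene [([428.6, 268.2], 0.86)]
lid_hinge top [([168.3, 134.4], 0.71)]
lid_hinge scene [([314.0, 379.0], 0.63)]
cover_body top [([422.5, 222.4], 0.19)]
cover_body scene []
cover_neck top []
cover_neck scene []
cradle_floor top [([422.4, 222.0], 0.71)]
cradle_floor scene [([268.9, 177.5], 0.79)]
catches top [([416.1, 248.1], 0.9), ([420.7, 221.5], 0.3)]
catches scene [([288.3, 172.2], 0.85)]
[0.4496 0.163  0.065 ] [0.7471 0.2234 0.059 ] [ 0.5468 -0.1657  0.071 ]
```

```bash
python3 -m inch '[{"tx":-40,"ty":-50,"tz":0},{"tx":-90,"ty":-100,"tz":-50},{"tx":-90,"ty":-150,"tz":-100},{"tx":-90,"ty":-200,"tz":-150},{"tx":-90,"ty":-250,"tz":-190}]'
```

```text
schema error: expected keys tx, ty, tz, twist, fingers
```

```bash
cat >> h.py <<'E'
def yaw():
    R=Ro.from_quat(r.sense()['tool_rot']).as_matrix();return np.degrees(np.arctan2(R[1,1],R[0,1]))
def go(*W):
    "W: (x,y,z[,yawdeg]) TCP waypoints -> tool shifts mm"
    s,R=st();p=np.array(s['tool_pos']);y0=yaw();print('yaw',round(y0,2))
    for w in W:
        d=R.T@(np.array(w[:3])-p)*1000
        tw=-np.radians((w[3]-y0+180)%360-180) if len(w)>3 else 0
        print('tx %.1f ty %.1f tz %.1f twist %.3f'%(*d,tw),' |d| %.0f'%np.linalg.norm(d))
E
python3 -c "
from h import *
go((.30,-.40,.25,-45),(.45,-.2,.25,-15),(.46,.10,.25,9))"
```

```text
t 2.2 pos [ 0.1349 -0.559   0.2313] w 0.0855 F [-0.4 -0.1  0.6]
ax x [ 0. -0. -1.] y [ 0.235 -0.972  0.   ] z [-0.972 -0.235 -0.   ]
q [-1.444  0.377  0.081  1.274  0.     1.46 ]
yaw -76.43
tx -18.7 ty -115.8 tz -197.8 twist -0.549  |d| 230
tx -18.7 ty -275.0 tz -390.5 twist -1.072  |d| 478
tx -18.7 ty -564.3 tz -470.6 twist -1.491  |d| 735
```

View pics/top_c.png

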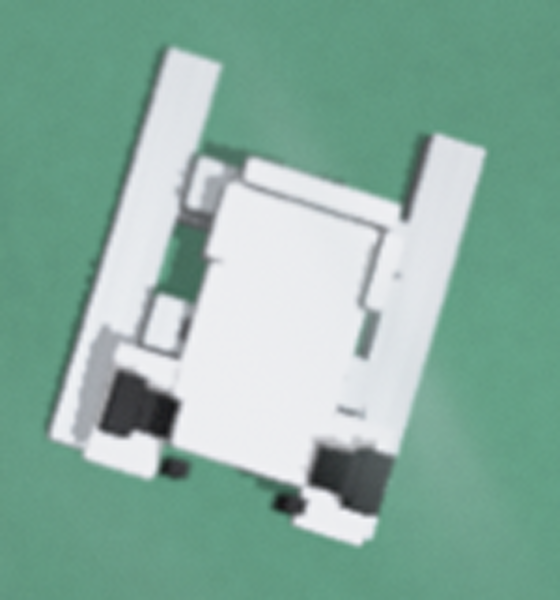

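View pics/top_b.png

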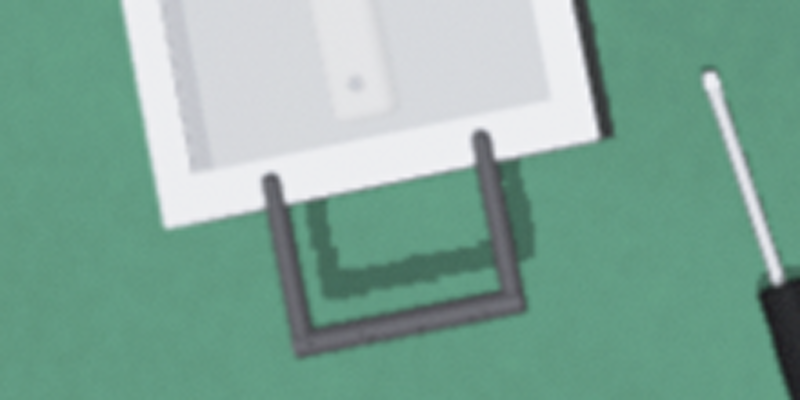

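```bash
python3 -m inch '[{"tx":-10,"ty":-25,"tz":-43,"twist":-0.13,"fingers":-1},{"tx":-19,"ty":-50,"tz":-86,"twist":-0.26,"fingers":-1},{"tx":-19,"ty":-75,"tz":-129,"twist":-0.4,"fingers":-1},{"tx":-19,"ty":-100,"tz":-172,"twist":-0.5,"fingers":-1},{"tx":-19,"ty":-125,"tz":-215,"twist":-0.6,"fingers":-1}]'
python3 -c "
from h import *
go((.45,-.2,.25,-15),(.46,.10,.25,9))"
```

```text
time: 2.7
tool_pos: [0.3154, -0.386, 0.2506]
tool_rot: [0.646, 0.288, -0.646, 0.289]
contact_force: [1.3, -0.4, 0.1]
width: 0.0855
t 2.7 pos [ 0.3154 -0.386   0.2506] w 0.0855 F [ 1.3 -0.4  0.1]
ax x [ 0.001 -0.001 -1.   ] y [ 0.745 -0.667  0.001] z [-0.667 -0.745  0.   ]
q [-1.013  0.215 -0.092  1.263  0.     1.288]
yaw -41.85
tx 0.6 ty -23.8 tz -228.4 twist -0.469  |d| 230
tx 0.3 ty -216.6 tz -458.5 twist -0.887  |d| 507
```

```bash
python3 -m inch '[{"tx":0,"ty":-5,"tz":-48,"twist":-0.12,"fingers":-1},{"tx":0,"ty":-12,"tz":-96,"twist":-0.24,"fingers":-1},{"tx":0,"ty":-20,"tz":-144,"twist":-0.36,"fingers":-1},{"tx":0,"ty":-30,"tz":-190,"twist":-0.47,"fingers":-1},{"tx":0,"ty":-44,"tz":-237,"twist":-0.58,"fingers":-1}]'
python3 -c "
from h import *
go((.45,.03,.25,9),(.46,.10,.25,9))"
```

```text
time: 3.2
tool_pos: [0.4414, -0.1804, 0.2505]
tool_rot: [0.536, 0.461, -0.536, 0.462]
contact_force: [0.9, -1.1, 0.1]
width: 0.0859
t 3.2 pos [ 0.4414 -0.1804  0.2505] w 0.0859 F [ 0.9 -1.1  0.1]
ax x [ 0.001 -0.001 -1.   ] y [ 0.989 -0.149  0.001] z [-0.149 -0.989  0.001]
q [-0.521  0.172 -0.147  1.251 -0.     1.199]
yaw -8.58
tx 0.4 ty -22.8 tz -209.4 twist -0.307  |d| 211
tx 0.3 ty -23.4 tz -280.1 twist -0.307  |d| 281
```

```bash
python3 -m inch '[{"tx":0,"ty":-5,"tz":-48,"twist":-0.1,"fingers":-1},{"tx":0,"ty":-11,"tz":-96,"twist":-0.2,"fingers":-1},{"tx":0,"ty":-16,"tz":-144,"twist":-0.307,"fingers":-1},{"tx":0,"ty":-22,"tz":-190,"twist":-0.307,"fingers":-1},{"tx":0,"ty":-27,"tz":-236,"twist":-0.307,"fingers":-1}]'
python3 - <<'E'
from h import *
st()
p=shot('wrist','w1.png');t=shot('top')
for n in ['lid_bar','lid_hinge','case','cover_body','cover_neck']:
    rs=[]
    for q,nm in((p,'w'),(t,'top')):
        L=nets.landmark_of(q,n);print(n,nm,[(np.round(l['location'],1).tolist(),round(l['score'],2)) for l in L[:2]])
        if L: rs.append(ray(q,L[0]['location']))
    if len(rs)==2: print(tri(rs))
E
```

```text
time: 3.7
tool_pos: [0.4496, 0.0574, 0.2505]
tool_rot: [0.46, 0.537, -0.46, 0.537]
contact_force: [0.8, -0.0, 0.8]
width: 0.0854
t 3.7 pos [0.4496 0.0574 0.2505] w 0.0854 F [ 0.8 -0.   0.8]
ax x [ 0.001 -0.    -1.   ] y [0.988 0.152 0.001] z [ 0.152 -0.988  0.   ]
q [-0.013  0.124 -0.203  1.243 -0.     1.405]
lid_bar w [([335.7, 80.9], 0.6)]
lid_bar top [([202.1, 316.9], 0.8)]
(array([0.45225668, 0.16437874, 0.06959188]), [np.float64(2.8172705559766476), np.float64(2.8172705559765943)])
lid_hinge w []
lid_hinge top [([166.9, 136.3], 0.73)]
case w [([514.7, 84.1], 0.97)]
case top [([191.4, 212.6], 0.92)]
(array([0.62124683, 0.19250033, 0.01213147]), [np.float64(0.5337762646251184), np.float64(0.5337762646250767)])
cover_body w []
cover_body top []
cover_neck w []
cover_neck top []
```

View pics/w1.png

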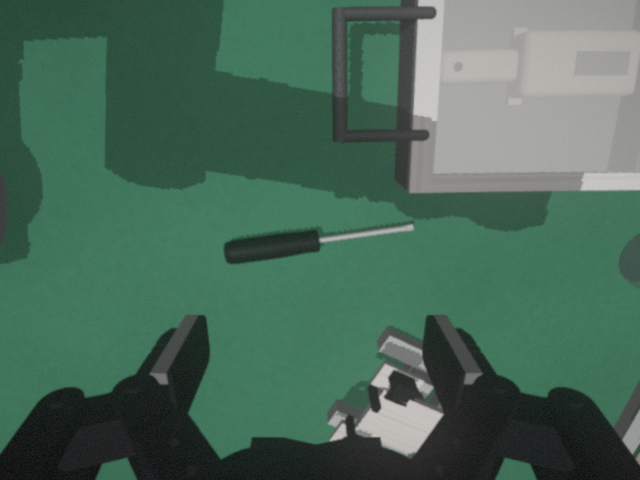

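The wrist view shows the bar upright from (339,13) to (339,135), square to the jaws. Through the lid the cover shows its neck at (458,67) and its lugs at (517,30) and (515,102).

```bash
python3 - <<'E'
from h import *
p=shot('wrist');t=shot('top')
X,e=tri([ray(p,(339.5,74)),ray(t,(202.8,319.4))]);print(X,e)
a,b=onz(p,(339.5,13),.065),onz(p,(339.5,135),.065);print(a,b,(a+b)/2,np.degrees(np.arctan2(*(a-b)[[0,1]])))
a,b=onz(p,(458,67),.033),onz(p,(516,66),.013);print('neck hole',a,'lugs mid',b,np.linalg.norm(a-b))
w=(a-b);print(np.degrees(np.arctan2(-w[1],-w[0])))
go((X[0],X[1],.12,9),(X[0],X[1],.045))
E
```

```text
[0.45180275 0.16386807 0.07877638] [np.float64(0.6689354871907739), np.float64(0.6689354871906185)]
[0.44544844 0.20926936 0.065     ] [0.46095373 0.11844721 0.065     ] [0.45320108 0.16385829 0.065     ] -9.688218136932532
neck hole [0.55652084 0.19087404 0.033     ] lugs mid [0.61737095 0.20434331 0.013     ] 0.06545348292977307
12.481266229163259
t 4.4 pos [0.4499 0.0548 0.2503] w 0.0853 F [ 0.1 -0.7  0.5]
ax x [-0. -0. -1.] y [ 0.989  0.151 -0.   ] z [ 0.151 -0.989  0.   ]
q [-0.019  0.125 -0.202  1.243 -0.     1.4  ]
yaw 8.69
tx 130.3 ty 18.4 tz -107.5 twist -0.005  |d| 170
tx 205.3 ty 18.4 tz -107.5 twist 0.000  |d| 232
```

```bash
python3 -m inch '[{"tx":20,"ty":7,"tz":-40,"twist":-0.017,"fingers":-1},{"tx":45,"ty":14,"tz":-80,"twist":-0.017,"fingers":-1},{"tx":80,"ty":19,"tz":-107,"twist":-0.017,"fingers":-1},{"tx":110,"ty":19,"tz":-107,"twist":-0.017,"fingers":-1},{"tx":110,"ty":19,"tz":-107,"twist":-0.017,"fingers":-0.6}]' 20
python3 - <<'E'
from h import *
p=shot('wrist','w2.png');q=shot('scene','s2.png')
go((.4528,.1639,.046,9.7))
E
```

```text
time: 4.9
tool_pos: [0.4487, 0.1638, 0.1365]
tool_rot: [0.453, 0.543, -0.458, 0.539]
contact_force: [-0.6, -0.4, 0.3]
width: 0.0732
t 5.0 pos [0.4519 0.1637 0.1405] w 0.0682 F [ 0.1 -0.4  0.5]
ax x [-0.001 -0.001 -1.   ] y [ 0.986  0.169 -0.001] z [ 0.169 -0.986  0.   ]
q [ 0.216  0.24  -0.353  0.979 -0.     1.617]
yaw 9.72
tx 94.5 ty 1.1 tz -0.1 twist 0.000  |d| 94
```

View pics/w2.png

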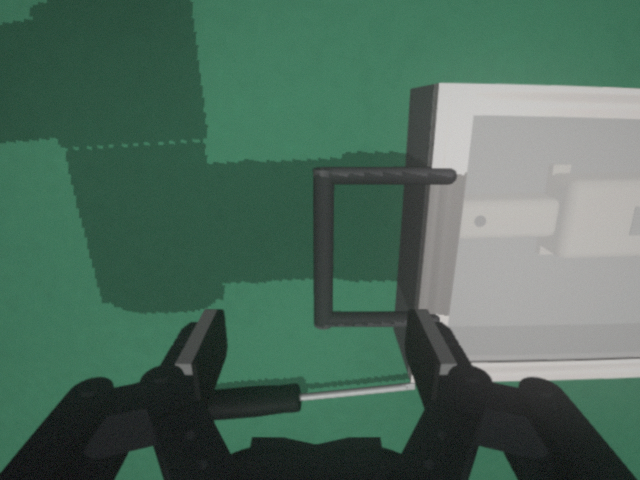

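View pics/s2.png

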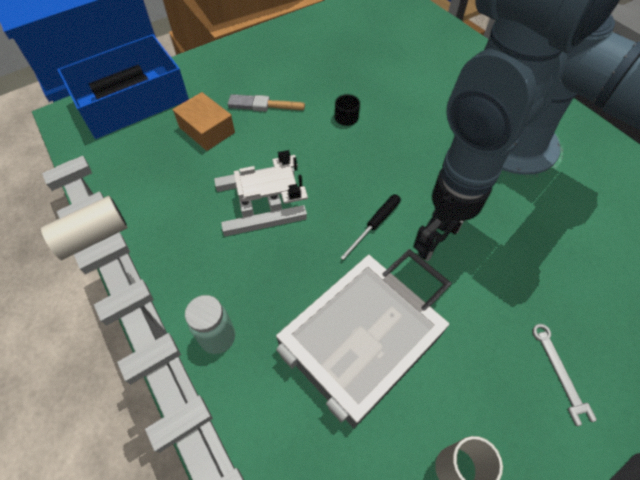

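The bar now stands at (323,247) in the wrist view, centred between the fingers, which are at (200,340) and (435,340).

```bash
python3 - <<'E'
from h import *
p=shot('wrist');t=shot('top');s=shot('scene')
X,e=tri([ray(p,(323,247)),ray(t,(202.8,319.4))]);print(X,e)
X,e=tri([ray(p,(323,247)),ray(t,(202.8,319.4)),ray(s,(428,279))]);print(X,e)
print(onz(p,(323,247),.065))
go((X[0],X[1],.046,9.7))
E
```

```text
[0.45321192 0.16679231 0.06703843] [np.float64(3.146469373111006), np.float64(3.1464693731109326)]
[0.4542554  0.1706007  0.04791928] [np.float64(9.758198249122946), np.float64(5.9658687839995), np.float64(10.385869763255615)]
[0.45637248 0.16702633 0.065     ]
t 5.15 pos [0.454  0.1638 0.1422] w 0.0681 F [ 0.3  0.1 -0.1]
ax x [ 0.003  0.001 -1.   ] y [0.986 0.168 0.004] z [ 0.168 -0.986 -0.   ]
q [ 0.215  0.238 -0.351  0.979 -0.     1.617]
yaw 9.68
tx 96.2 ty 1.1 tz -6.6 twist -0.000  |d| 96
```

```bash
python3 -m inch '[{"tx":30,"ty":1,"tz":-3,"twist":0,"fingers":0},{"tx":60,"ty":1,"tz":-3,"twist":0,"fingers":0},{"tx":85,"ty":1,"tz":-3,"twist":0,"fingers":0},{"tx":95,"ty":1,"tz":-3,"twist":0,"fingers":0},{"tx":95,"ty":1,"tz":-3,"twist":0,"fingers":0}]' 25
python3 - <<'E'
from h import *
st();p=shot('wrist','w3.png')
E
```

```text
time: 5.65
tool_pos: [0.4526, 0.1667, 0.0452]
tool_rot: [0.456, 0.541, -0.456, 0.54]
contact_force: [0.1, 0.3, 0.6]
width: 0.0427
t 5.65 pos [0.4526 0.1667 0.0452] w 0.0427 F [0.1 0.3 0.6]
ax x [-0.001 -0.    -1.   ] y [ 0.986  0.168 -0.001] z [ 0.168 -0.986  0.   ]
q [ 0.221  0.341 -0.492  0.739 -0.     1.623]
```

View pics/w3.png

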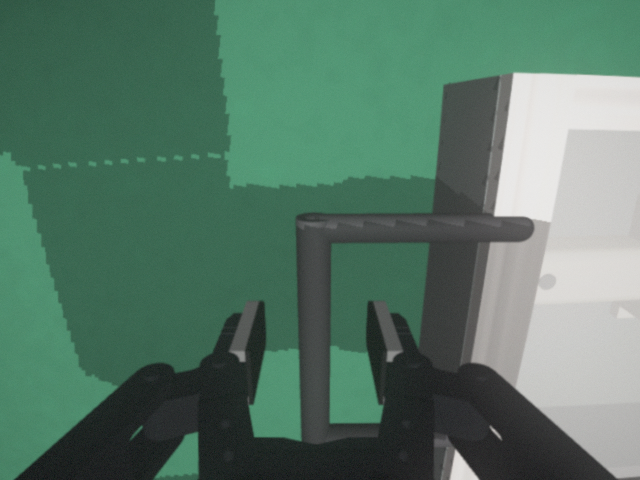

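The bar (column 314) lies between the pads (245 and 385) and clear of the posts, so I'm closing.

```bash
python3 -m inch '[{"tx":0,"ty":0,"tz":0,"twist":0,"fingers":1},{"tx":0,"ty":0,"tz":0,"twist":0,"fingers":1},{"tx":0,"ty":0,"tz":0,"twist":0,"fingers":1},{"tx":0,"ty":0,"tz":0,"twist":0,"fingers":1}]' 25
python3 - <<'E'
from h import *
s,R=st();p=np.array(s['tool_pos']);h=np.array([np.cos(np.radians(9.7)),np.sin(np.radians(9.7)),0])
# arc: bar rel hinge; closed bar 6mm above hinge height
r0=.296;a0=np.arcsin(.006/r0)
for th in (.1,.2,.3,.4,.5,.6,.7,.8,.9,1.0,1.1,1.2):
    d=r0*(np.cos(a0)-np.cos(a0+th));dz=r0*(np.sin(a0+th)-np.sin(a0))
    q=R.T@(h*d+np.array([0,0,dz]))*1000;print(th,np.round(q,1))
E
```

```text
time: 6.1
tool_pos: [0.452, 0.1671, 0.046]
tool_rot: [0.455, 0.541, -0.456, 0.541]
contact_force: [-4.4, -0.9, 7.0]
width: 0.0113
t 6.1 pos [0.452  0.1671 0.046 ] w 0.0113 F [-4.4 -0.9  7. ]
ax x [-0.001 -0.    -1.   ] y [ 0.986  0.169 -0.001] z [ 0.169 -0.986  0.   ]
q [ 0.222  0.339 -0.492  0.74  -0.     1.623]
0.1 [-29.5   2.    0. ]
0.2 [-58.7   7.    0. ]
0.3 [-87.2  14.9   0. ]
0.4 [-114.8   25.6    0. ]
0.5 [-1.412e+02  3.900e+01  1.000e-01]
0.6 [-1.661e+02  5.490e+01  1.000e-01]
0.7 [-1.893e+02  7.330e+01  1.000e-01]
0.8 [-2.106e+02  9.390e+01  1.000e-01]
0.9 [-2.297e+02  1.165e+02  1.000e-01]
1.0 [-2.464e+02  1.409e+02  2.000e-01]
1.1 [-2.606e+02  1.668e+02  2.000e-01]
1.2 [-2.722e+02  1.940e+02  2.000e-01]
```

```bash
python3 -m inch '[{"tx":-15,"ty":0.5,"tz":0,"twist":0,"fingers":1},{"tx":-30,"ty":2,"tz":0,"twist":0,"fingers":1},{"tx":-44,"ty":4,"tz":0,"twist":0,"fingers":1},{"tx":-59,"ty":7,"tz":0,"twist":0,"fingers":1},{"tx":-87,"ty":15,"tz":0,"twist":0,"fingers":1}]' 25
python3 -c "
from h import *
st()"
```

```text
time: 6.6
tool_pos: [0.4652, 0.1694, 0.1313]
tool_rot: [0.454, 0.542, -0.457, 0.54]
contact_force: [0.2, 1.0, -2.9]
width: 0.0111
t 6.6 pos [0.4652 0.1694 0.1313] w 0.0111 F [ 0.2  1.  -2.9]
ax x [-0.005 -0.001 -1.   ] y [ 0.986  0.169 -0.005] z [ 0.169 -0.986  0.   ]
q [ 0.221  0.277 -0.328  0.97   0.     1.621]
```

```bash
python3 -m inch '[{"tx":-28,"ty":11,"tz":0,"twist":0,"fingers":1},{"tx":-54,"ty":24,"tz":0,"twist":0,"fingers":1},{"tx":-79,"ty":40,"tz":0,"twist":0,"fingers":1},{"tx":-102,"ty":58,"tz":0,"twist":0,"fingers":1},{"tx":-124,"ty":79,"tz":0,"twist":0,"fingers":1}]' 25
python3 -c "
from h import *
st();shot('scene','s3.png')"
```

```text
time: 7.1
tool_pos: [0.5407, 0.1827, 0.258]
tool_rot: [0.453, 0.543, -0.458, 0.539]
contact_force: [-11.8, -1.5, 7.8]
width: 0.0107
t 7.1 pos [0.5407 0.1827 0.258 ] w 0.0107 F [-11.8  -1.5   7.8]
ax x [-0.008 -0.001 -1.   ] y [ 0.985  0.17  -0.008] z [ 0.17  -0.985 -0.   ]
q [2.140e-01 3.720e-01 1.420e-01 1.349e+00 1.000e-03 1.614e+00]
```

View pics/s3.png

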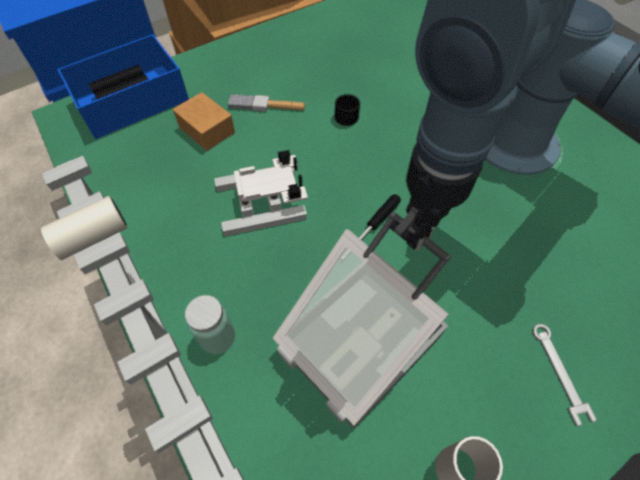

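```bash
python3 -m inch '[{"tx":-12,"ty":8,"tz":0,"twist":0,"fingers":1},{"tx":-23,"ty":19,"tz":0,"twist":0,"fingers":1},{"tx":-31,"ty":31,"tz":0,"twist":0,"fingers":1},{"tx":-39,"ty":44,"tz":0,"twist":0,"fingers":1}]' 25
python3 -c "
from h import *
st()"
```

```text
time: 7.55
tool_pos: [0.5883, 0.1911, 0.2966]
tool_rot: [0.456, 0.541, -0.455, 0.54]
contact_force: [-4.1, 1.0, 4.0]
width: 0.0108
t 7.55 pos [0.5883 0.1911 0.2966] w 0.0108 F [-4.1  1.   4. ]
ax x [-0.001  0.001 -1.   ] y [ 0.985  0.17  -0.   ] z [ 0.17  -0.985 -0.001]
q [2.110e-01 4.740e-01 3.970e-01 1.493e+00 1.000e-03 1.611e+00]
```

```bash
python3 -m inch '[{"tx":-8,"ty":12,"tz":0,"twist":0,"fingers":1},{"tx":-15,"ty":24,"tz":0,"twist":0,"fingers":1},{"tx":-21,"ty":38,"tz":0,"twist":0,"fingers":1},{"tx":-21,"ty":38,"tz":0,"twist":0,"fingers":0.6},{"tx":-21,"ty":38,"tz":0,"twist":0,"fingers":0}]' 25
python3 -c "
from h import *
st();shot('scene','s4.png')"
```

```text
time: 8.05
tool_pos: [0.6269, 0.197, 0.3165]
tool_rot: [0.456, 0.54, -0.455, 0.541]
contact_force: [0.6, -0.1, 0.3]
width: 0.03
t 8.05 pos [0.6269 0.197  0.3165] w 0.03 F [ 0.6 -0.1  0.3]
ax x [ 0.002  0.    -1.   ] y [0.986 0.169 0.002] z [ 0.169 -0.986  0.   ]
q [ 0.208  0.582  0.626  1.613 -0.     1.609]
```

View pics/s4.png

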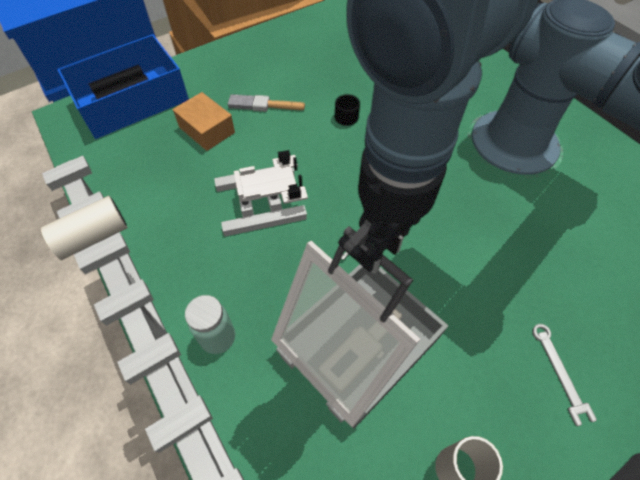

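The lid stands well open, near 1.15 rad, with the bar at (370,275) freed between the fingers. I'm moving up and away.

```bash
python3 -m inch '[{"tx":-20,"ty":0,"tz":0,"twist":0,"fingers":-0.2},{"tx":-45,"ty":0,"tz":0,"twist":0,"fingers":-0.5},{"tx":-48,"ty":-30,"tz":0,"twist":0.1,"fingers":-1},{"tx":-48,"ty":-75,"tz":0,"twist":0,"fingers":-1},{"tx":-48,"ty":-120,"tz":0,"twist":0,"fingers":-1}]' 25
python3 -c "
from h import *
st();shot('scene','s5.png')
go((.54,.18,.30,102),(.50,.17,.25,102))"
```

```text
time: 8.6
tool_pos: [0.5067, 0.1763, 0.3637]
tool_rot: [0.455, 0.541, -0.455, 0.541]
contact_force: [0.2, 0.2, 0.9]
width: 0.0856
t 8.6 pos [0.5067 0.1763 0.3637] w 0.0856 F [0.2 0.2 0.9]
ax x [ 0. -0. -1.] y [0.985 0.17  0.   ] z [ 0.17  -0.985  0.   ]
q [ 0.217  0.306  0.32   1.584 -0.     1.616]
t 8.65 pos [0.4955 0.1747 0.362 ] w 0.0852 F [-5.3 -0.8 -3.1]
ax x [-0.013 -0.003 -1.   ] y [ 0.985  0.17  -0.013] z [ 0.17  -0.985  0.001]
q [0.218 0.294 0.299 1.589 0.    1.618]
yaw 9.81
tx 61.4 ty 45.6 tz 2.3 twist -1.609  |d| 77
tx 112.0 ty 5.2 tz 5.3 twist -1.609  |d| 112
```

View pics/s5.png

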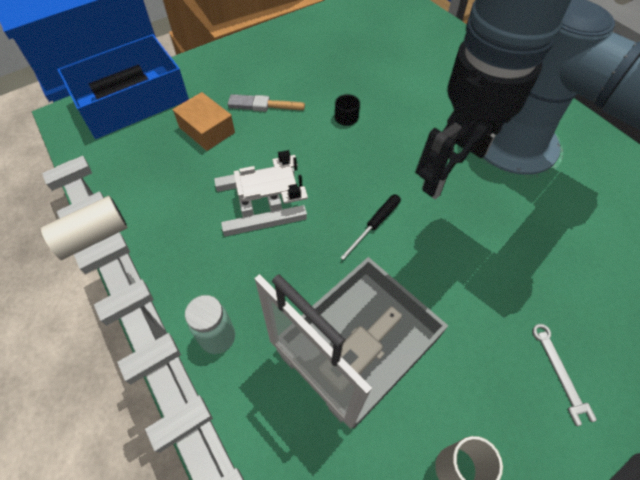

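The lid's springs are carrying it up, with the bar at (310,310). The cover lies uncovered, neck hole at (393,315).

```bash
python3 -m inch '[{"tx":20,"ty":10,"tz":0,"twist":-0.14,"fingers":-1},{"tx":40,"ty":20,"tz":0,"twist":-0.28,"fingers":-1},{"tx":60,"ty":30,"tz":0,"twist":-0.42,"fingers":-1},{"tx":80,"ty":45,"tz":0,"twist":-0.56,"fingers":-1},{"tx":90,"ty":60,"tz":0,"twist":-0.7,"fingers":-1}]' 25
python3 -m inch '[{"tx":0,"ty":0,"tz":0,"twist":-0.15,"fingers":-1},{"tx":0,"ty":0,"tz":0,"twist":-0.3,"fingers":-1},{"tx":0,"ty":0,"tz":0,"twist":-0.45,"fingers":-1},{"tx":0,"ty":0,"tz":0,"twist":-0.6,"fingers":-1},{"tx":0,"ty":0,"tz":0,"twist":-0.75,"fingers":-1}]' 25
python3 -m inch '[{"tx":0,"ty":0,"tz":0,"twist":-0.15,"fingers":-1},{"tx":0,"ty":0,"tz":0,"twist":-0.16,"fingers":-1}]' 25
cat > look.py <<'E'
from h import *
import sys
st()
tag=sys.argv[1]; names=sys.argv[2].split(','); cams=sys.argv[3].split(',')
P={c:shot(c,c+tag+'.png') for c in cams}
for n in names:
    rs=[]
    for c in P:
        L=nets.landmark_of(P[c],n);print(n,c,[(np.round(l['location'],1).tolist(),round(l['score'],2)) for l in L[:2]])
        if L and L[0]['score']>.4: rs.append(ray(P[c],L[0]['location']))
    if len(rs)>1:
        X,e=tri(rs);print('  ->',np.round(X,4),np.round(e,1))
import pickle;pickle.dump(P,open('P%s.pkl'%tag,'wb'))
E
python3 look.py 6 cover_body,cover_neck,cover_press,cover_toe wrist,top,scene
```

```text
time: 9.15
tool_pos: [0.5659, 0.1865, 0.2724]
tool_rot: [0.24, 0.666, -0.241, 0.664]
contact_force: [0.3, 0.0, 0.5]
width: 0.0854
time: 9.65
tool_pos: [0.5664, 0.1866, 0.2742]
tool_rot: [-0.02, 0.707, 0.019, 0.707]
contact_force: [-0.7, -0.4, 0.9]
width: 0.0856
time: 9.85
tool_pos: [0.5664, 0.1866, 0.2742]
tool_rot: [-0.074, 0.703, 0.074, 0.703]
contact_force: [0.5, -0.2, -0.4]
width: 0.0855
t 9.85 pos [0.5664 0.1866 0.2742] w 0.0855 F [ 0.5 -0.2 -0.4]
ax x [-0. -0. -1.] y [-0.208  0.978 -0.   ] z [ 0.978  0.208 -0.   ]
q [ 0.212  0.42   0.255  1.406 -0.     0.003]
cover_body wrist [([322.9, 273.2], 0.98)]
cover_body top [([179.2, 192.7], 0.58)]
cover_body scene [([354.8, 355.6], 0.64), ([366.4, 338.8], 0.53)]
  -> [0.6543 0.2136 0.0223] [2.5 3.  3.8]
cover_neck wrist [([327.3, 193.4], 0.8)]
cover_neck top [([187.1, 244.1], 0.7)]
cover_neck scene [([386.2, 316.6], 0.71)]
  -> [0.5661 0.1953 0.0362] [3.2 2.2 1.9]
cover_press wrist [([325.5, 248.3], 0.85)]
cover_press top [([180.0, 208.8], 0.59), ([414.6, 224.2], 0.48)]
cover_press scene [([366.0, 337.0], 0.57)]
  -> [0.6223 0.2059 0.0412] [2.8 3.1 1.4]
cover_toe wrist [([325.1, 233.3], 0.73)]
cover_toe top [([184.1, 210.3], 0.64)]
cover_toe scene [([365.2, 342.9], 0.64)]
  -> [0.6203 0.2063 0.0056] [4.8 5.9 2. ]
```

View pics/wrist6.png

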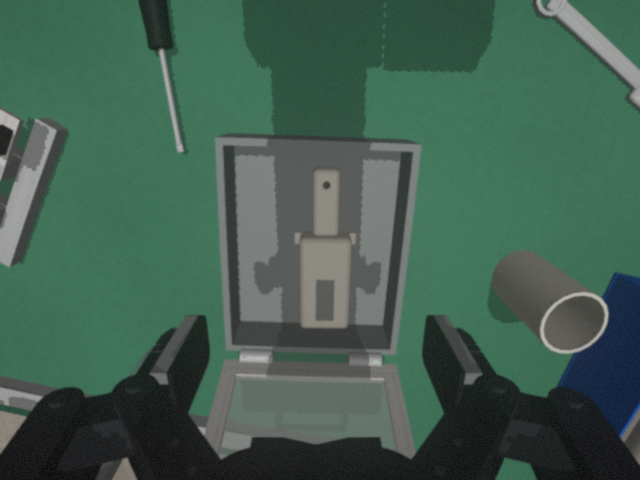

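View pics/scene6.png

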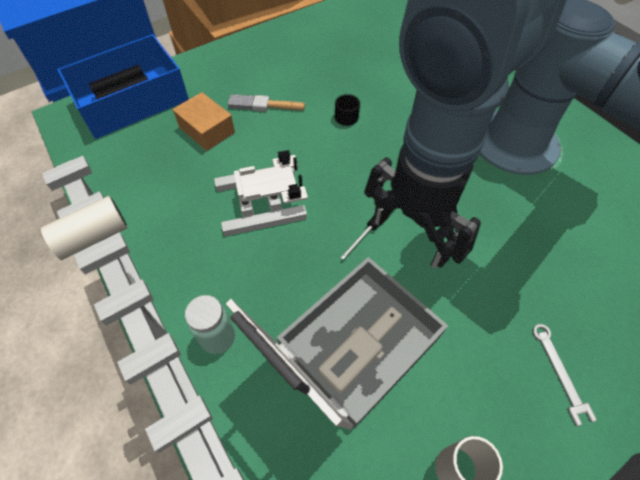

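View pics/top6.png

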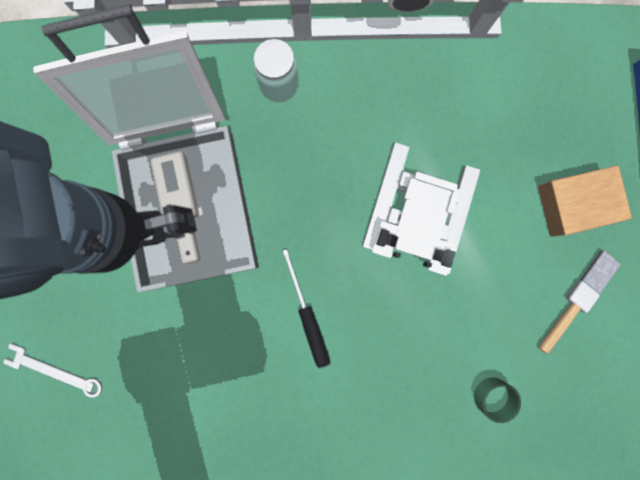

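The lid stands fully open. In the wrist view the cover lies in the case with its neck hole at (327,185), lugs at (299,238) and (353,238), and far body end at (324,327).

```bash
python3 - <<'E'
from h import *
import pickle
P=pickle.load(open('P6.pkl','rb'));p=P['wrist'];np.set_printoptions(suppress=True,precision=4)
f=p['frame'][:,:,::-1];cv2.imwrite('pics/w6c.png',cv2.resize(f[150:350,230:420],(570,600),interpolation=cv2.INTER_CUBIC))
a=onz(p,(326,238),.013);b=onz(p,(324.5,327),.041);c=onz(p,(326.5,171),.033)
print(a,b,c,np.degrees(np.arctan2(*(b-c)[[1,0]])),np.linalg.norm((b-c)[:2]),np.linalg.norm((b-a)[:2]))
for n in ['cover_body','cover_neck']:
  for zz,uv in(((.024),(322.9,273.2)),((.020),(327.3,193.4))): print(onz(p,uv,zz))
  break
u=(b-c)[:2];u/=np.linalg.norm(u)
print('body from end',b[:2]-u*.065,'from lugs',a[:2]+u*.036,'from neck end',c[:2]+u*.116)
E
```

```text
[0.6182 0.2086 0.013 ] [0.714  0.2275 0.041 ] [0.5419 0.1917 0.033 ] 11.76943763408026 0.17580951258839453 0.09760816304958202
[0.6563 0.2132 0.024 ]
[0.5668 0.1984 0.02  ]
body from end [0.6504 0.2143] from lugs [0.6535 0.216 ] from neck end [0.6554 0.2153]
```

View pics/w6c.png

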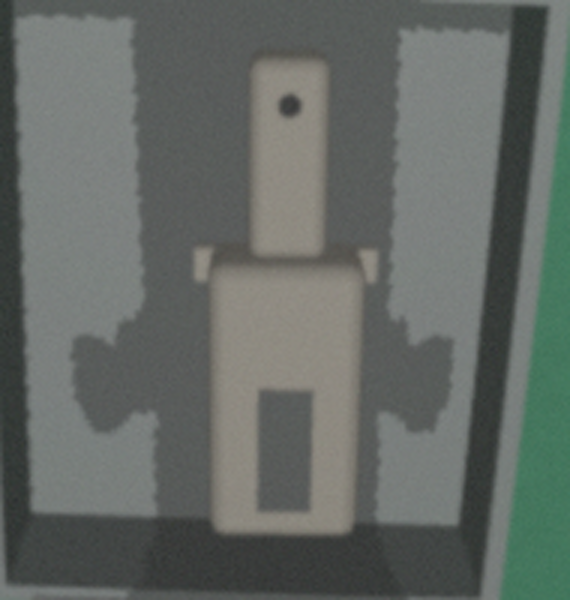

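```bash
python3 -c "
from h import *
go((.654,.2145,.12,101.8),(.654,.2145,.011,101.8))"
```

```text
t 10.6 pos [0.5671 0.1868 0.2742] w 0.085 F [ 0.3  0.  -0.8]
ax x [-0. -0. -1.] y [-0.208  0.978 -0.   ] z [ 0.978  0.208 -0.   ]
q [ 0.212  0.421  0.257  1.406 -0.     0.003]
yaw 101.98
tx 154.2 ty 9.0 tz 90.7 twist 0.003  |d| 179
tx 263.2 ty 9.1 tz 90.7 twist 0.003  |d| 279
```

```bash
python3 -m inch '[{"tx":30,"ty":3,"tz":30,"twist":0,"fingers":-1},{"tx":65,"ty":6,"tz":60,"twist":0,"fingers":-1},{"tx":105,"ty":9,"tz":91,"twist":0,"fingers":-1},{"tx":150,"ty":9,"tz":91,"twist":0,"fingers":-1},{"tx":180,"ty":9,"tz":91,"twist":0,"fingers":-1}]' 40
python3 look.py 7 cover_body,cover_neck wrist,top
python3 -c "
from h import *
go((.654,.2145,.011,101.8))"
```

```text
time: 11.1
tool_pos: [0.6534, 0.2143, 0.0899]
tool_rot: [-0.074, 0.705, 0.074, 0.702]
contact_force: [-0.8, 0.6, 0.3]
width: 0.0854
t 11.1 pos [0.6534 0.2143 0.0899] w 0.0854 F [-0.8  0.6  0.3]
ax x [-0.004 -0.001 -1.   ] y [-0.208  0.978 -0.   ] z [ 0.978  0.208 -0.004]
q [ 0.225  0.676  0.205  1.104 -0.     0.016]
cover_body wrist [([317.3, 259.0], 0.79)]
cover_body top []
cover_neck wrist [([318.8, 95.7], 0.84)]
cover_neck top [([187.9, 243.0], 0.7)]
  -> [0.5677 0.1956 0.0329] [2.6 2.6]
t 11.4 pos [0.656  0.2149 0.0973] w 0.0854 F [0.2 0.4 1.2]
ax x [ 0.004  0.001 -1.   ] y [-0.208  0.978  0.   ] z [0.978 0.208 0.005]
q [ 0.225  0.67   0.213  1.109 -0.     0.016]
yaw 101.99
tx 86.3 ty -0.0 tz -2.5 twist 0.003  |d| 86
```

View pics/wrist7.png

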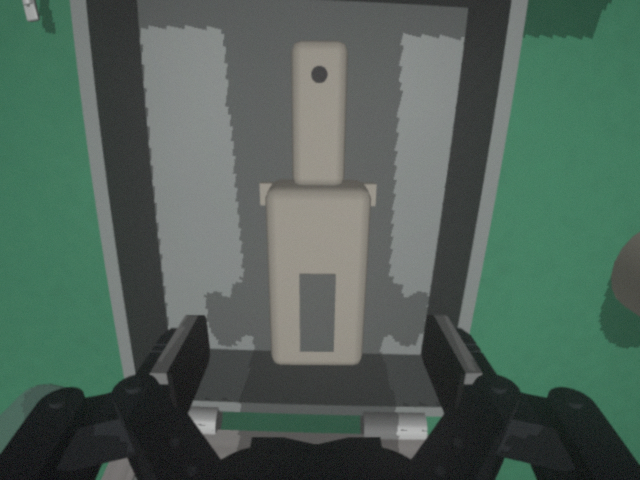

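The cover sits centred between the fingers: neck hole (319,74), lugs at row 194, body end at row 363.

```bash
python3 - <<'E'
from h import *
import pickle
P=pickle.load(open('P7.pkl','rb'));p=P['wrist'];np.set_printoptions(suppress=True,precision=4)
print('net body',onz(p,(317.3,259),.024),'neck',onz(p,(318.8,95.7),.020))
a=onz(p,(318.5,194),.013);b=onz(p,(317,363),.041);c=onz(p,(319.5,42),.033)
u=(b-c)[:2];u/=np.linalg.norm(u)
print('body from end',b[:2]-u*.065,'from lugs',a[:2]+u*.036,'from neck end',c[:2]+u*.116,np.degrees(np.arctan2(u[1],u[0])))
E
```

```text
net body [0.6542 0.2147 0.024 ] neck [0.5648 0.1964 0.02  ]
body from end [0.6502 0.2141] from lugs [0.6533 0.215 ] from neck end [0.6547 0.215 ] 11.69535365267785
```

```bash
python3 -m inch '[{"tx":30,"ty":0,"tz":-2,"twist":0,"fingers":-1},{"tx":60,"ty":0,"tz":-2,"twist":0,"fingers":-1},{"tx":77,"ty":0,"tz":-2,"twist":0,"fingers":-1},{"tx":85,"ty":0,"tz":-2,"twist":0,"fingers":-1},{"tx":85,"ty":0,"tz":-2,"twist":0,"fingers":-1}]' 50
python3 -m inch '[{"tx":0,"ty":0,"tz":0,"twist":0,"fingers":1},{"tx":0,"ty":0,"tz":0,"twist":0,"fingers":1},{"tx":0,"ty":0,"tz":0,"twist":0,"fingers":1},{"tx":0,"ty":0,"tz":0,"twist":0,"fingers":1}]' 50
python3 -c "
from h import *
st()
shot('wrist','w8.png')"
```

```text
time: 11.9
tool_pos: [0.6529, 0.2142, 0.0102]
tool_rot: [-0.074, 0.703, 0.074, 0.704]
contact_force: [-0.0, 0.6, -0.1]
width: 0.0854
time: 12.3
tool_pos: [0.6541, 0.2145, 0.0116]
tool_rot: [-0.074, 0.702, 0.074, 0.705]
contact_force: [0.2, -0.7, 5.1]
width: 0.0551
t 12.3 pos [0.6541 0.2145 0.0116] w 0.0551 F [ 0.2 -0.7  5.1]
ax x [ 0.004  0.001 -1.   ] y [-0.208  0.978  0.   ] z [0.978 0.208 0.004]
q [0.225 0.731 0.092 0.928 0.    0.016]
```

View pics/w8.png

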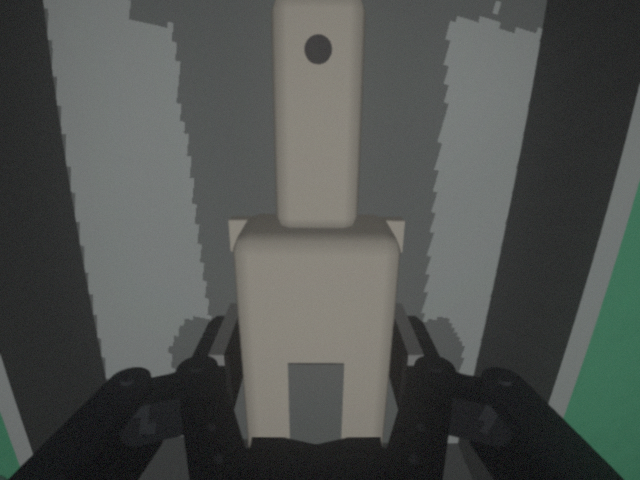

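The cover is held, jaws at 55 mm. I'm lifting it and locating the cradle from the top and scene views.

```bash
python3 -m inch '[{"tx":-20,"ty":0,"tz":0,"twist":0,"fingers":1},{"tx":-50,"ty":0,"tz":0,"twist":0,"fingers":1},{"tx":-90,"ty":0,"tz":0,"twist":0,"fingers":1},{"tx":-130,"ty":0,"tz":-5,"twist":0,"fingers":1},{"tx":-170,"ty":0,"tz":-30,"twist":0,"fingers":1}]' 50
python3 - <<'E'
from h import *
import pickle
np.set_printoptions(suppress=True,precision=4)
P=pickle.load(open('P6.pkl','rb'));p=P['top']
def c(x,y): return (350+x/3.7333,130+y/3.75)
def ang(u,v,z):
    a,b=onz(p,c(*u),z),onz(p,c(*v),z);d=a-b;return np.round(np.degrees(np.arctan2(d[1],d[0])),2),np.round(a,4),np.round(b,4)
print('rail L',ang((165,50),(50,435),.03)); print('rail R outer',ang((485,150),(395,455),.03))
print('end wall far edge',ang((247,157),(402,205),.076))
print('front edge',ang((172,445),(305,485),.062))
print('catches',ang((135,402),(350,475),.086))
for uv in ((422,222),(416.1,248.1),(415.8,250.6)): print(onz(p,uv,.062),onz(p,uv,.071))
for q in ('scene',):
  s=P[q]
  for uv in ((268.9,177.5),(270.6,179.6),(288.3,172.2)): print(onz(s,uv,.062),onz(s,uv,.071))
E
```

```text
time: 12.85
tool_pos: [0.6243, 0.2079, 0.1806]
tool_rot: [-0.074, 0.703, 0.074, 0.704]
contact_force: [0.2, 0.0, -2.1]
width: 0.0552
rail L (np.float64(-18.71), array([ 0.7237, -0.1446,  0.03  ]), array([ 0.5573, -0.0883,  0.03  ]))
rail R outer (np.float64(-19.3), array([ 0.6763, -0.2846,  0.03  ]), array([ 0.5442, -0.2384,  0.03  ]))
end wall far edge (np.float64(71.44), array([ 0.6681, -0.1699,  0.076 ]), array([ 0.6466, -0.2339,  0.076 ]))
front edge (np.float64(71.67), array([ 0.5508, -0.1363,  0.062 ]), array([ 0.5325, -0.1915,  0.062 ]))
catches (np.float64(69.69), array([ 0.568 , -0.1183,  0.086 ]), array([ 0.5359, -0.205 ,  0.086 ]))
[ 0.5912 -0.1785  0.062 ] [ 0.5905 -0.1767  0.071 ]
[ 0.5507 -0.1676  0.062 ] [ 0.5505 -0.166   0.071 ]
[ 0.5468 -0.167   0.062 ] [ 0.5467 -0.1654  0.071 ]
[ 0.5884 -0.1864  0.062 ] [ 0.5915 -0.1793  0.071 ]
[ 0.5883 -0.1793  0.062 ] [ 0.5914 -0.1724  0.071 ]
[ 0.5461 -0.176   0.062 ] [ 0.5497 -0.1691  0.071 ]
```

```bash
python3 -c "
from h import *
go((.55,-.06,.24,71.5))"
```

```text
t 12.85 pos [0.6243 0.2079 0.1806] w 0.0552 F [ 0.2  0.  -2.1]
ax x [ 0.002  0.    -1.   ] y [-0.207  0.978 -0.   ] z [0.978 0.207 0.002]
q [ 0.225  0.566  0.249  1.252 -0.     0.016]
yaw 101.97
tx -59.6 ty -246.7 tz -128.1 twist 0.532  |d| 284
```

```bash
python3 -m inch '[{"tx":-20,"ty":-35,"tz":-15,"twist":0.08,"fingers":1},{"tx":-40,"ty":-72,"tz":-35,"twist":0.16,"fingers":1},{"tx":-60,"ty":-112,"tz":-55,"twist":0.25,"fingers":1},{"tx":-60,"ty":-154,"tz":-78,"twist":0.34,"fingers":1},{"tx":-60,"ty":-195,"tz":-100,"twist":0.43,"fingers":1}]'
python3 -m inch '[{"tx":0,"ty":-32,"tz":-17,"twist":0.1,"fingers":1},{"tx":0,"ty":-52,"tz":-28,"twist":0.1,"fingers":1},{"tx":0,"ty":-52,"tz":-28,"twist":0.1,"fingers":1}]'
python3 look.py 9 cradle_floor,catches,stand,cover_neck wrist,top,scene
```

```text
time: 13.35
tool_pos: [0.5654, -0.0053, 0.2406]
tool_rot: [0.079, 0.702, -0.079, 0.704]
contact_force: [0.1, -0.1, -2.0]
width: 0.0551
time: 13.65
tool_pos: [0.5249, -0.0503, 0.2397]
tool_rot: [0.114, 0.698, -0.115, 0.698]
contact_force: [-0.0, 0.7, -2.0]
width: 0.055
t 13.65 pos [ 0.5249 -0.0503  0.2397] w 0.055 F [-0.   0.7 -2. ]
ax x [-0.001 -0.001 -1.   ] y [ 0.319  0.948 -0.001] z [ 0.948 -0.319 -0.001]
q [-2.150e-01  2.780e-01 -3.800e-02  1.256e+00 -1.000e-03  1.090e-01]
cradle_floor wrist [([208.0, 315.3], 0.7)]
cradle_floor top []
cradle_floor scene []
catches wrist [([204.2, 276.5], 0.96)]
catches top [([166.9, 133.9], 0.28)]
catches scene [([285.2, 170.9], 0.66), ([381.1, 132.1], 0.62)]
  -> [ 0.5526 -0.1702  0.0711] [4.7 4.7]
stand wrist [([224.9, 282.3], 0.96)]
stand top []
stand scene [([273.9, 199.3], 0.68)]
  -> [ 0.5885 -0.1786 -0.0044] [1.7 1.7]
cover_neck wrist [([315.7, 87.0], 0.94)]
cover_neck top []
cover_neck scene [([383.9, 131.1], 0.77)]
  -> [ 0.4384 -0.0212  0.2491] [1. 1.]
```

View pics/wrist9.png

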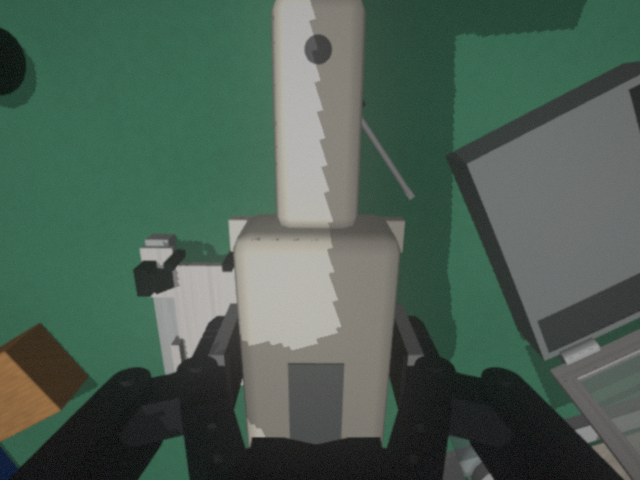

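View pics/top9.png

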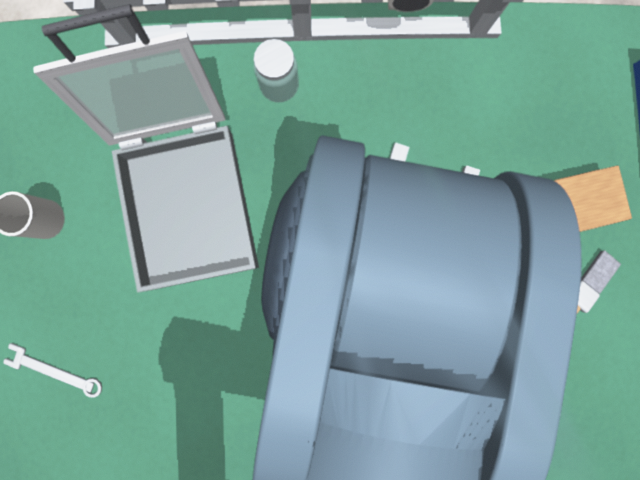

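The wrist view shows the held cover in the centre with its lugs at row 233. It hides the right half of the cradle; the left catch is at (155,272). I'm shifting aside for a full view.

```bash
python3 -m inch '[{"tx":0,"ty":30,"tz":-15,"twist":0,"fingers":1},{"tx":0,"ty":60,"tz":-35,"twist":0,"fingers":1},{"tx":0,"ty":70,"tz":-40,"twist":0,"fingers":1},{"tx":0,"ty":70,"tz":-40,"twist":0,"fingers":1},{"tx":0,"ty":70,"tz":-40,"twist":0,"fingers":1}]'
python3 look.py 10 cradle_floor,catches,stand wrist,scene
python3 - <<'E'
import pickle,cv2
f=pickle.load(open('P10.pkl','rb'))['wrist']['frame'][:,:,::-1]
cv2.imwrite('pics/w10c.png',cv2.resize(f[200:400,0:260],(780,600),interpolation=cv2.INTER_CUBIC))
E
```

```text
time: 14.9
tool_pos: [0.5114, 0.0303, 0.2394]
tool_rot: [0.113, 0.698, -0.113, 0.698]
contact_force: [0.3, 0.9, -2.0]
width: 0.055
t 14.9 pos [0.5114 0.0303 0.2394] w 0.055 F [ 0.3  0.9 -2. ]
ax x [ 0.001 -0.001 -1.   ] y [ 0.315  0.949 -0.001] z [ 0.949 -0.315  0.001]
q [-6.400e-02  2.470e-01 -8.000e-02  1.243e+00 -1.000e-03  2.560e-01]
cradle_floor wrist [([141.5, 347.2], 0.97)]
cradle_floor scene [([269.6, 179.6], 0.85)]
  -> [ 0.5908 -0.1794  0.0645] [0.6 0.6]
catches wrist [([131.2, 313.2], 0.6)]
catches scene [([361.3, 338.5], 0.72), ([288.1, 173.7], 0.68)]
  -> [0.5685 0.1024 0.214 ] [167.5 167.5]
stand wrist [([164.6, 311.3], 0.83), ([317.4, 86.6], 0.51)]
stand scene [([273.1, 201.2], 0.83)]
  -> [ 0.5904 -0.1812 -0.0101] [3.3 3.3]
```

View pics/w10c.png

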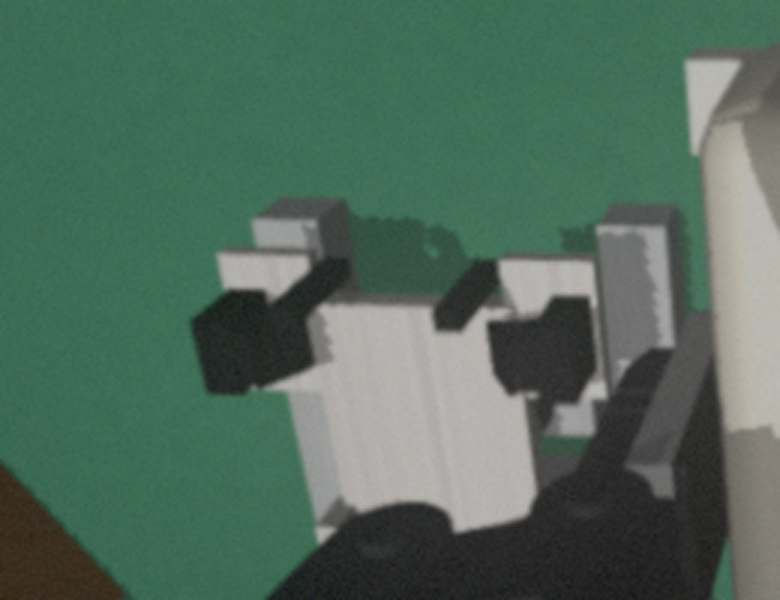

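View pics/scene10.png

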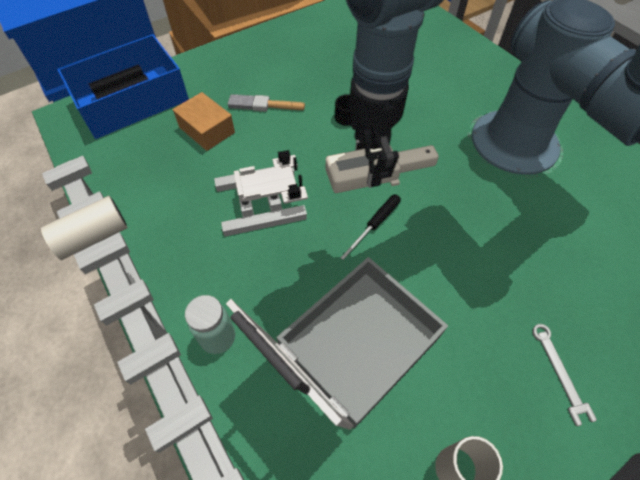

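```bash
cat > fit.py <<'E'
from h import *
import pickle
np.set_printoptions(suppress=True,precision=4)
P=pickle.load(open('P6.pkl','rb'));W=pickle.load(open('P10.pkl','rb'))['wrist']
fx,fy,ya=.5895,-.180,-18.7
pts={'stopL':(-59.5,25,26),'stopR':(-59.5,-25,26),'ewL':(62,30,14),'ewR':(62,-30,14),'cLo':(-41,59,24),'cRo':(-41,-59,24),'o':(0,0,0),'gL':(28,30.5,12),'gR':(28,-30.5,12)}
c,s=np.cos(np.radians(ya)),np.sin(np.radians(ya))
def wd(q): q=np.array(q)/1000;return (fx+c*q[0]-s*q[1],fy+s*q[0]+c*q[1],.062+q[2])
def draw(p,box,k,fn):
    x0,y0,x1,y1=box
    im=cv2.resize(p['frame'][y0:y1,x0:x1,::-1],None,fx=k,fy=k,interpolation=cv2.INTER_CUBIC).copy()
    for n,q in pts.items():
        u=proj(p,wd(q))[0];v=((u-[x0,y0]+.5)*k).astype(int)
        cv2.drawMarker(im,tuple(int(a) for a in v),(0,0,255),cv2.MARKER_CROSS,14,1)
    cv2.imwrite('pics/'+fn,im)
import sys
t=sys.argv[1]
draw(P['top'],(355,135,495,285),4,'fT%s.png'%t)
draw(P['scene'],(205,140,325,245),5,'fS%s.png'%t)
draw(W,(50,255,220,390),4,'fW%s.png'%t)
E
python3 fit.py a
```

```text
(no output)
```

View pics/fTa.png

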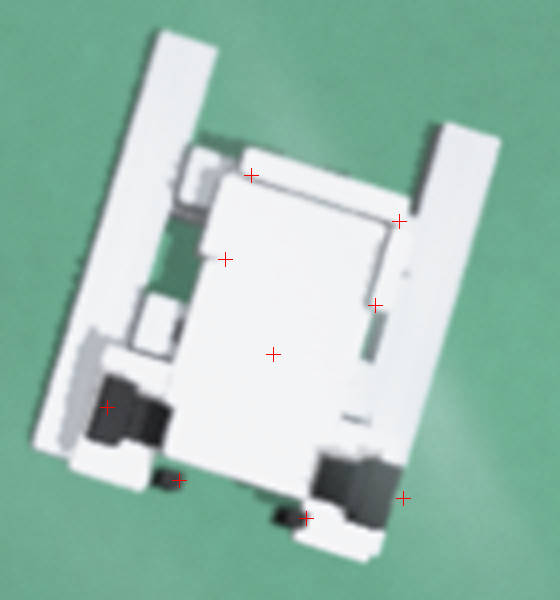

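View pics/fSa.png

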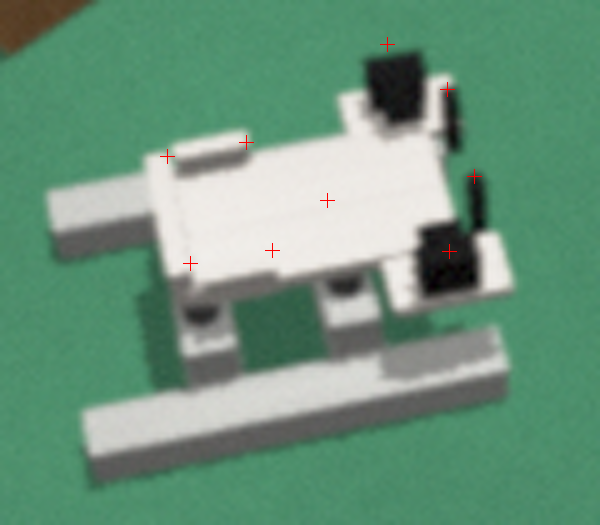

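View pics/fWa.png

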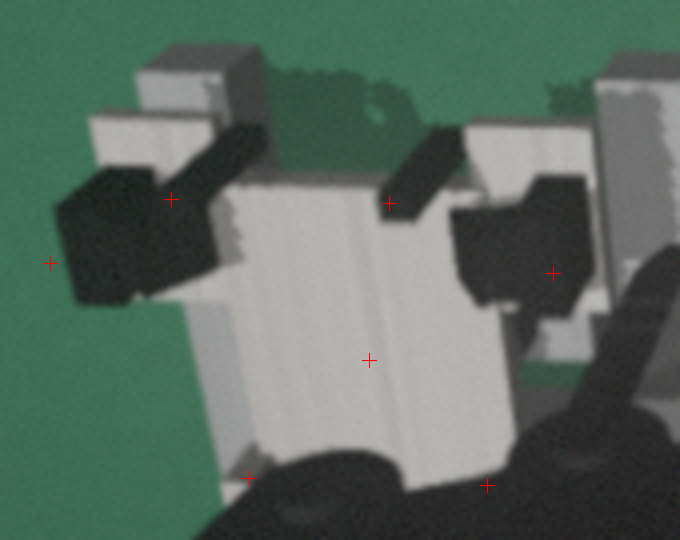

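The model markers agree with the cradle in the top, scene and wrist views to about 1–2 mm. I'm going above the seat.

```bash
python3 -c "
from h import *
go((.5829,-.1775,.16,71.5),(.5829,-.1775,.11,71.5))"
```

```text
t 15.3 pos [0.5111 0.0303 0.2392] w 0.055 F [ 0.1  0.2 -1.1]
ax x [-0. -0. -1.] y [ 0.316  0.949 -0.   ] z [ 0.949 -0.316 -0.   ]
q [-0.065  0.247 -0.081  1.243 -0.     0.257]
yaw 71.57
tx 79.2 ty -174.5 tz 133.8 twist 0.001  |d| 234
tx 129.2 ty -174.5 tz 133.8 twist 0.001  |d| 255
```

```bash
python3 -m inch '[{"tx":0,"ty":-38,"tz":29,"twist":0,"fingers":1},{"tx":10,"ty":-76,"tz":58,"twist":0,"fingers":1},{"tx":25,"ty":-110,"tz":85,"twist":0,"fingers":1},{"tx":50,"ty":-145,"tz":111,"twist":0,"fingers":1},{"tx":79,"ty":-174,"tz":134,"twist":0,"fingers":1}]'
python3 -m inch '[{"tx":30,"ty":0,"tz":0,"twist":0,"fingers":1},{"tx":50,"ty":0,"tz":0,"twist":0,"fingers":1},{"tx":50,"ty":0,"tz":0,"twist":0,"fingers":1}]'
python3 - <<'E'
from h import *
go((.5829,-.1775,.085,71.5))
p=shot('scene');cv2.imwrite('pics/s11.png',cv2.resize(p['frame'][120:260,190:370,::-1],(771,600),interpolation=cv2.INTER_CUBIC))
shot('wrist','w11.png')
E
```

```text
time: 15.8
tool_pos: [0.5847, -0.1795, 0.1604]
tool_rot: [0.113, 0.697, -0.114, 0.699]
contact_force: [1.0, 1.2, -1.5]
width: 0.0551
time: 16.1
tool_pos: [0.5805, -0.1761, 0.1065]
tool_rot: [0.114, 0.701, -0.113, 0.695]
contact_force: [-0.7, 0.2, -1.5]
width: 0.055
t 16.1 pos [ 0.5805 -0.1761  0.1065] w 0.055 F [-0.7  0.2 -1.5]
ax x [-0.007  0.003 -1.   ] y [0.316 0.949 0.001] z [ 0.949 -0.316 -0.007]
q [-0.399  0.508 -0.045  1.025 -0.    -0.077]
yaw 71.56
tx 21.4 ty -0.6 tz 2.9 twist 0.001  |d| 22
```

View pics/s11.png

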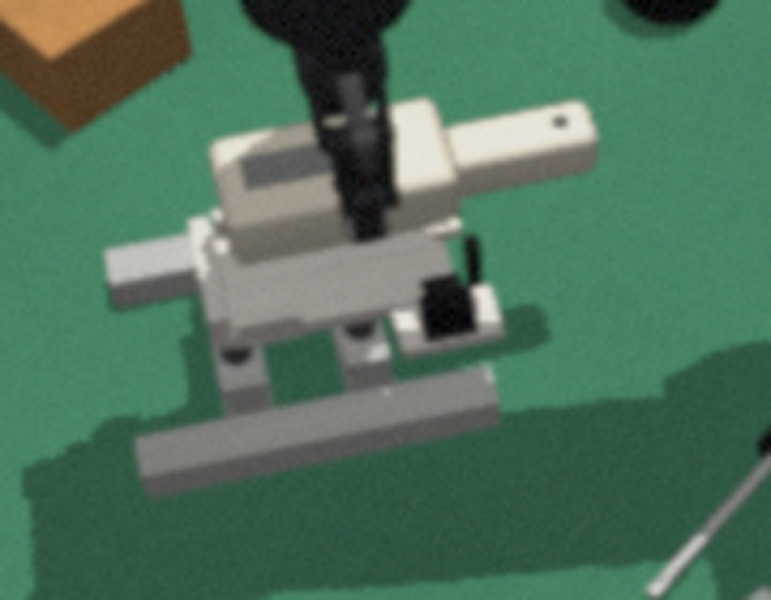

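View pics/w11.png

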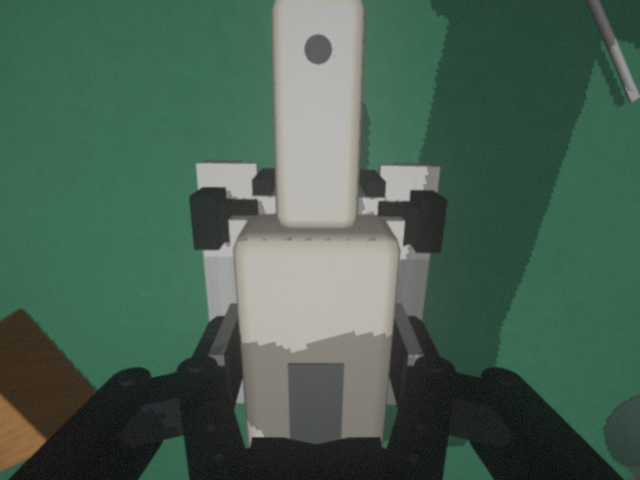

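In the wrist view the catches (191–258 and 379–445) and stops (264 and 372) are symmetric about the neck at column 318, so the cover is laterally aligned. I'll check the x alignment numerically.

```bash
python3 - <<'E'
from h import *
np.set_printoptions(suppress=True,precision=4)
p=shot('wrist')
fx,fy,ya=.5895,-.180,np.radians(-18.7);c,s=np.cos(ya),np.sin(ya)
st()
def inv(X): d=X[:2]-[fx,fy];return np.round(np.array([c*d[0]+s*d[1],-s*d[0]+c*d[1]])*1000,1)
# near top edges of stops (front face x=-63, z=.088) rows ~170 ; catches top
for uv,z in (((264,170),.088),((372,170),.088),((208,188),.086),((428,192),.086),((228,165),.06),((410,165),.06)): print(uv,inv(onz(p,uv,z)))
# same for held cover: lugs & hole
s_=r.sense();zb=s_['tool_pos'][2]-.0046
for uv,z in (((318,222),zb+.006),((318,49),zb+.026)): print('cover',inv(onz(p,uv,z)))
E
```

```text
t 16.25 pos [ 0.584  -0.1768  0.1115] w 0.0549 F [ 0.4  1.  -1.7]
ax x [ 0.001 -0.001 -1.   ] y [ 0.315  0.949 -0.   ] z [ 0.949 -0.315  0.002]
q [-0.398  0.503 -0.039  1.027 -0.    -0.077]
(264, 170) [-65. -22.]
(372, 170) [-65.3  24.9]
(208, 188) [-56.5 -47.8]
(428, 192) [-55.3  51. ]
(228, 165) [-63. -44.]
(410, 165) [-63.6  48.3]
cover [-49.    1.5]
cover [-107.4    0.9]
```

```bash
python3 -m inch '[{"tx":10,"ty":0,"tz":-2,"twist":0,"fingers":1},{"tx":18,"ty":0,"tz":-2,"twist":0,"fingers":1},{"tx":23,"ty":0,"tz":-2,"twist":0,"fingers":1},{"tx":26,"ty":0,"tz":-2,"twist":0,"fingers":1},{"tx":26,"ty":0,"tz":-2,"twist":0,"fingers":1}]'
python3 - <<'E'
from h import *
st()
p=shot('scene');cv2.imwrite('pics/s12.png',cv2.resize(p['frame'][120:260,190:370,::-1],(771,600),interpolation=cv2.INTER_CUBIC))
E
```

```text
time: 16.75
tool_pos: [0.581, -0.1757, 0.0837]
tool_rot: [0.113, 0.698, -0.113, 0.698]
contact_force: [0.1, 0.5, -1.7]
width: 0.0554
t 16.75 pos [ 0.581  -0.1757  0.0837] w 0.0554 F [ 0.1  0.5 -1.7]
ax x [-0.001  0.    -1.   ] y [ 0.315  0.949 -0.   ] z [ 0.949 -0.315 -0.001]
q [-0.398  0.521 -0.087  0.965 -0.    -0.077]
```

View pics/s12.png

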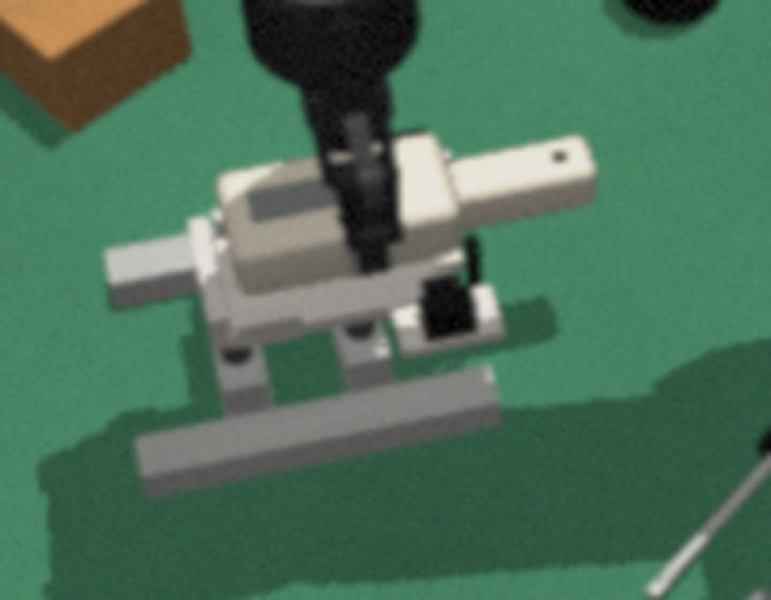

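```bash
python3 -m inch '[{"tx":2,"ty":0,"tz":0,"twist":0,"fingers":1},{"tx":4,"ty":0,"tz":0,"twist":0,"fingers":1},{"tx":4,"ty":0,"tz":0,"twist":0,"fingers":1}]'
python3 -m inch '[{"tx":2,"ty":0,"tz":0,"twist":0,"fingers":1},{"tx":3,"ty":0,"tz":0,"twist":0,"fingers":1},{"tx":3,"ty":0,"tz":0,"twist":0,"fingers":1}]'
```

```text
time: 17.1
tool_pos: [0.5821, -0.176, 0.081]
tool_rot: [0.113, 0.697, -0.113, 0.699]
contact_force: [-0.3, 1.7, 2.7]
width: 0.0553
time: 17.4
tool_pos: [0.5824, -0.1765, 0.079]
tool_rot: [0.113, 0.697, -0.113, 0.699]
contact_force: [-0.9, 0.0, 7.5]
width: 0.0548
```

Contact of about 9 N shows the lugs are resting on the ramps. Releasing.

```bash
python3 -m inch '[{"tx":-1,"ty":0,"tz":0,"twist":0,"fingers":0.3},{"tx":-1,"ty":0,"tz":0,"twist":0,"fingers":-0.3},{"tx":-1,"ty":0,"tz":0,"twist":0,"fingers":-1},{"tx":-1,"ty":0,"tz":0,"twist":0,"fingers":-1}]'
python3 - <<'E'
from h import *
st()
p=shot('scene');cv2.imwrite('pics/s13.png',cv2.resize(p['frame'][120:260,190:370,::-1],(771,600),interpolation=cv2.INTER_CUBIC))
shot('wrist','w13.png')
E
```

```text
time: 17.8
tool_pos: [0.581, -0.1759, 0.0778]
tool_rot: [0.113, 0.698, -0.113, 0.698]
contact_force: [0.4, 0.4, -0.5]
width: 0.0816
t 17.8 pos [ 0.581  -0.1759  0.0778] w 0.0816 F [ 0.4  0.4 -0.5]
ax x [-0.001  0.    -1.   ] y [ 0.315  0.949 -0.   ] z [ 0.949 -0.315 -0.001]
q [-0.398  0.525 -0.095  0.951 -0.    -0.077]
```

View pics/s13.png

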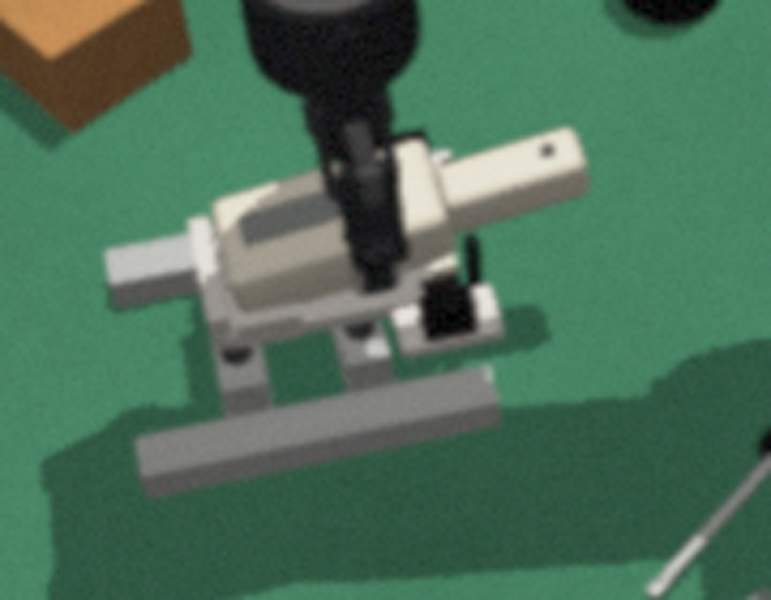

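View pics/w13.png

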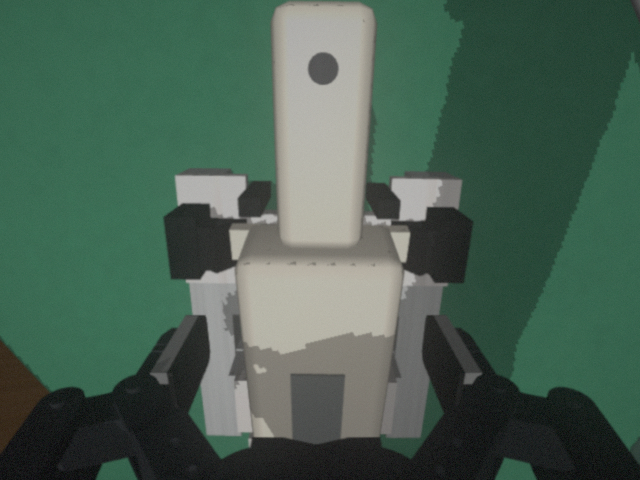

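The cover rests tilted: tail down between the guides, neck raised, lugs on the ramps at row 240 and centred. I'm raising, shutting the fingers, and moving over the press point.

```bash
python3 -m inch '[{"tx":-20,"ty":0,"tz":0,"twist":0,"fingers":-1},{"tx":-45,"ty":0,"tz":0,"twist":0,"fingers":-1},{"tx":-65,"ty":0,"tz":-5,"twist":0,"fingers":-0.5},{"tx":-65,"ty":0,"tz":-20,"twist":0,"fingers":1},{"tx":-65,"ty":0,"tz":-31,"twist":0,"fingers":1}]' 60
python3 -m inch '[{"tx":0,"ty":0,"tz":0,"twist":0,"fingers":1},{"tx":0,"ty":0,"tz":0,"twist":0,"fingers":1},{"tx":0,"ty":0,"tz":0,"twist":0,"fingers":1}]' 60
python3 look.py 14 cover_press,cover_toe,cover_body,cover_neck wrist,scene
```

```text
time: 18.4
tool_pos: [0.552, -0.1662, 0.1439]
tool_rot: [0.113, 0.698, -0.113, 0.698]
contact_force: [0.1, -0.4, -0.2]
width: 0.0441
time: 18.7
tool_pos: [0.5524, -0.1664, 0.143]
tool_rot: [0.113, 0.698, -0.113, 0.698]
contact_force: [0.5, -0.3, 0.2]
width: -0.0
t 18.7 pos [ 0.5524 -0.1664  0.143 ] w -0.0 F [ 0.5 -0.3  0.2]
ax x [ 0. -0. -1.] y [ 0.315  0.949 -0.   ] z [ 0.949 -0.315  0.   ]
q [-0.402  0.419 -0.087  1.064 -0.    -0.082]
cover_press wrist [([316.9, 290.2], 0.95)]
cover_press scene [([282.5, 161.6], 0.6)]
  -> [ 0.5594 -0.1693  0.1088] [1.6 1.6]
cover_toe wrist [([317.3, 251.0], 0.92)]
cover_toe scene [([287.4, 170.6], 0.64)]
  -> [ 0.5506 -0.1664  0.0779] [2.3 2.3]
cover_body wrist []
cover_body scene [([271.6, 170.5], 0.75)]
cover_neck wrist [([319.2, 168.1], 0.85), ([318.5, 252.1], 0.18)]
cover_neck scene [([312.6, 156.4], 0.73)]
  -> [ 0.4998 -0.1481  0.1084] [1.2 1.2]
```

View pics/wrist14.png

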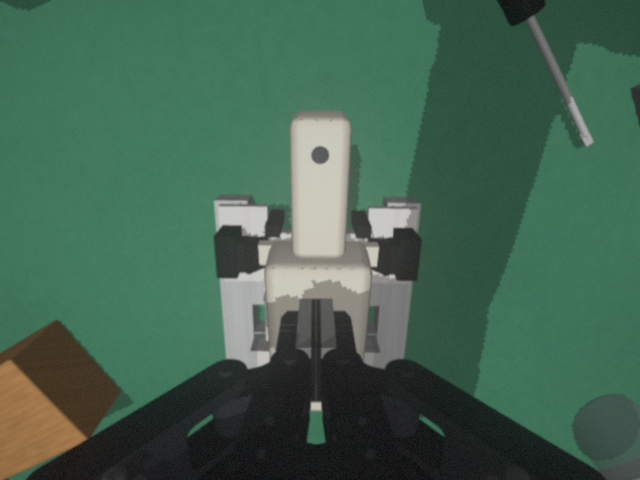

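The wrist view shows the shut fingers over the neck end of the body and the lugs on the catches at (265,253) and (372,253). Pressing.

```bash
python3 -m inch '[{"tx":15,"ty":0,"tz":3,"twist":0,"fingers":1},{"tx":26,"ty":0,"tz":3,"twist":0,"fingers":1},{"tx":32,"ty":0,"tz":3,"twist":0,"fingers":1},{"tx":35,"ty":0,"tz":3,"twist":0,"fingers":1},{"tx":38,"ty":0,"tz":3,"twist":0,"fingers":1}]' 60
python3 -m inch '[{"tx":3,"ty":0,"tz":0,"twist":0,"fingers":1},{"tx":5,"ty":0,"tz":0,"twist":0,"fingers":1},{"tx":5,"ty":0,"tz":0,"twist":0,"fingers":1}]' 60
```

```text
time: 19.7
tool_pos: [0.5545, -0.167, 0.1063]
tool_rot: [0.113, 0.698, -0.113, 0.698]
contact_force: [-4.7, 1.4, 14.4]
width: 0.0003
time: 20.0
tool_pos: [0.5545, -0.1669, 0.0997]
tool_rot: [0.113, 0.698, -0.113, 0.698]
contact_force: [0.4, 0.6, -0.2]
width: -0.0
```

```bash
python3 -m inch '[{"tx":3,"ty":0,"tz":0,"twist":0,"fingers":1},{"tx":6,"ty":0,"tz":0,"twist":0,"fingers":1},{"tx":6,"ty":0,"tz":0,"twist":0,"fingers":1}]' 60
python3 -m inch '[{"tx":3,"ty":0,"tz":0,"twist":0,"fingers":1},{"tx":6,"ty":0,"tz":0,"twist":0,"fingers":1},{"tx":6,"ty":0,"tz":0,"twist":0,"fingers":1}]' 60
python3 -c "
from h import *
st()
p=shot('scene');cv2.imwrite('pics/s15.png',cv2.resize(p['frame'][120:260,190:370,::-1],(771,600),interpolation=cv2.INTER_CUBIC))"
```

```text
time: 20.3
tool_pos: [0.5549, -0.1672, 0.0958]
tool_rot: [0.113, 0.698, -0.113, 0.698]
contact_force: [-4.0, 1.5, 12.1]
width: -0.0001
time: 20.6
tool_pos: [0.555, -0.1673, 0.0953]
tool_rot: [0.112, 0.697, -0.113, 0.699]
contact_force: [-16.9, 6.0, 46.3]
width: -0.0002
t 20.6 pos [ 0.555  -0.1673  0.0953] w -0.0002 F [-16.9   6.   46.3]
ax x [ 0.003 -0.002 -1.   ] y [ 0.315  0.949 -0.001] z [ 0.949 -0.315  0.004]
q [-0.402  0.456 -0.161  0.95  -0.001 -0.081]
```

View pics/s15.png

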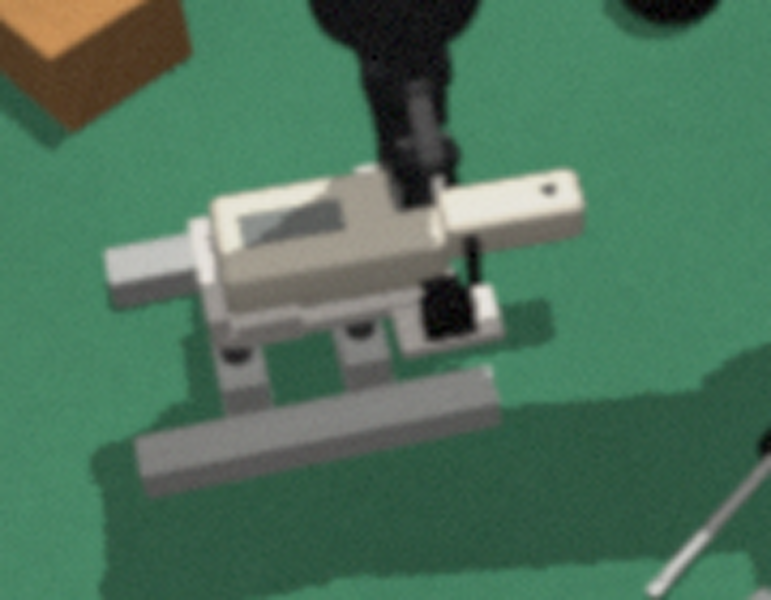

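The cover now lies flat and the hard stop held at 46 N. I'm backing off and moving over the neck with open fingers.

```bash
python3 -m inch '[{"tx":-15,"ty":0,"tz":0,"twist":0,"fingers":1},{"tx":-45,"ty":0,"tz":0,"twist":0,"fingers":0},{"tx":-70,"ty":0,"tz":-20,"twist":0,"fingers":-1},{"tx":-70,"ty":0,"tz":-50,"twist":0,"fingers":-1},{"tx":-70,"ty":0,"tz":-59,"twist":0,"fingers":-1}]' 80
python3 -m inch '[{"tx":0,"ty":0,"tz":0,"twist":0,"fingers":-1}]'
python3 look.py 16 cover_neck,cover_body,cover_toe,cradle_floor wrist,scene
```

```text
time: 21.15
tool_pos: [0.4971, -0.1477, 0.1587]
tool_rot: [0.113, 0.698, -0.113, 0.698]
contact_force: [-0.3, 0.1, -0.0]
width: 0.0581
time: 21.25
tool_pos: [0.4977, -0.148, 0.158]
tool_rot: [0.113, 0.698, -0.113, 0.698]
contact_force: [0.0, 0.5, -0.1]
width: 0.0724
t 21.25 pos [ 0.4977 -0.148   0.158 ] w 0.0724 F [ 0.   0.5 -0.1]
ax x [-0.001  0.    -1.   ] y [0.315 0.949 0.   ] z [ 0.949 -0.315 -0.001]
q [-0.411  0.3   -0.223  1.049  0.    -0.09 ]
cover_neck wrist [([319.0, 250.9], 0.59), ([316.7, 350.7], 0.35)]
cover_neck scene [([312.1, 165.0], 0.7)]
  -> [ 0.5003 -0.1483  0.081 ] [2.2 2.2]
cover_body wrist []
cover_body scene [([270.4, 177.0], 0.72)]
cover_toe wrist []
cover_toe scene [([287.3, 175.9], 0.59), ([273.8, 199.6], 0.45)]
cradle_floor wrist []
cradle_floor scene [([269.4, 179.7], 0.62)]
```

View pics/wrist16.png

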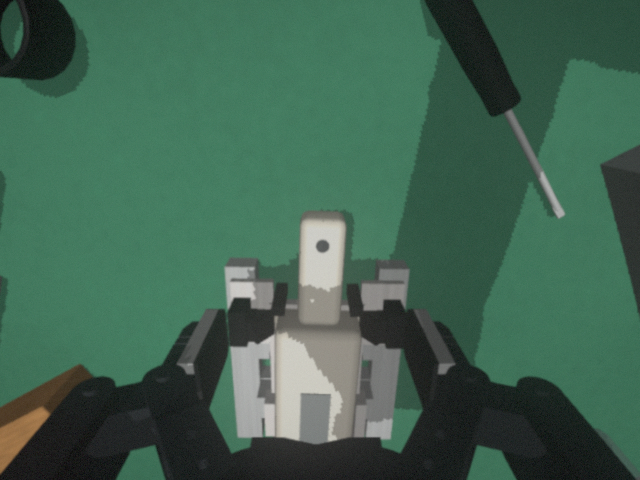

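View pics/scene16.png

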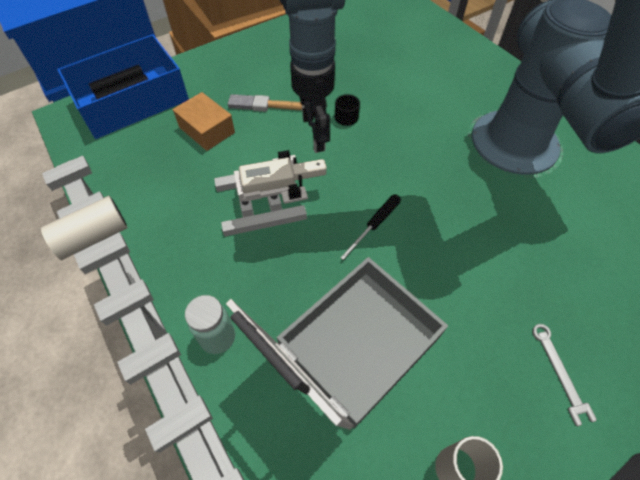

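The wrist view shows the neck straight ahead from its tip (322,214) to the body at row 322, the hole at (322,246), and the stops and catches either side. The cover lies level.

```bash
python3 - <<'E'
from h import *
import pickle
np.set_printoptions(suppress=True,precision=4)
p=pickle.load(open('P16.pkl','rb'))['wrist']
a=onz(p,(322.5,215),.088);b=onz(p,(318.5,322),.088);d=(b-a)[:2];print(a,b,np.linalg.norm(d),np.degrees(np.arctan2(d[1],d[0])))
u=d/np.linalg.norm(d);n=a[:2]+u*.026;print(n)
go((n[0],n[1],.13,90+np.degrees(np.arctan2(u[1],u[0]))),(n[0],n[1],.056,71.5))
E
```

```text
[ 0.4756 -0.1369  0.088 ] [ 0.5425 -0.1613  0.088 ] 0.07122162401540397 -20.059092400763518
[ 0.5001 -0.1458]
t 21.75 pos [ 0.4991 -0.1486  0.1581] w 0.0855 F [0.6 0.  0.5]
ax x [-0. -0. -1.] y [ 0.315  0.949 -0.   ] z [ 0.949 -0.315 -0.   ]
q [-0.411  0.302 -0.22   1.049 -0.    -0.09 ]
yaw 71.62
tx 28.1 ty 3.0 tz 0.0 twist 0.029  |d| 28
tx 102.1 ty 3.0 tz 0.0 twist 0.002  |d| 102
```

```bash
python3 -m inch '[{"tx":30,"ty":2,"tz":0,"twist":0.015,"fingers":-1},{"tx":65,"ty":2,"tz":0,"twist":0.015,"fingers":-1},{"tx":92,"ty":2,"tz":0,"twist":0.015,"fingers":-1},{"tx":102,"ty":2,"tz":0,"twist":0.015,"fingers":-1},{"tx":102,"ty":2,"tz":0,"twist":0.015,"fingers":-1}]' 80
python3 -c "
from h import *
st();shot('wrist','w17.png')"
```

```text
time: 22.25
tool_pos: [0.4983, -0.1461, 0.055]
tool_rot: [0.118, 0.698, -0.118, 0.696]
contact_force: [-1.2, 0.2, -0.3]
width: 0.0856
t 22.25 pos [ 0.4983 -0.1461  0.055 ] w 0.0856 F [-1.2  0.2 -0.3]
ax x [-0.003  0.001 -1.   ] y [0.33  0.944 0.   ] z [ 0.944 -0.33  -0.003]
q [-0.407  0.394 -0.378  0.802 -0.    -0.072]
```

View pics/w17.png

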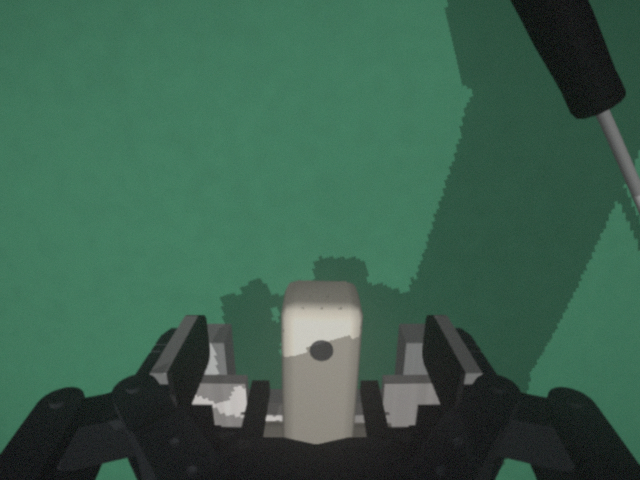

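```bash
python3 -m inch '[{"tx":0,"ty":0,"tz":0,"twist":0,"fingers":1},{"tx":0,"ty":0,"tz":0,"twist":0,"fingers":1},{"tx":0,"ty":0,"tz":0,"twist":0,"fingers":1},{"tx":0,"ty":0,"tz":0,"twist":0,"fingers":1},{"tx":0,"ty":0,"tz":0,"twist":0,"fingers":1}]' 80
python3 -m inch '[{"tx":0,"ty":0,"tz":0,"twist":0,"fingers":1},{"tx":0,"ty":0,"tz":0,"twist":0,"fingers":1}]' 80
python3 -c "
from h import *
st();shot('wrist','w18.png');shot('scene','s18.png')"
```

```text
time: 22.8
tool_pos: [0.5, -0.1469, 0.0571]
tool_rot: [0.118, 0.697, -0.118, 0.698]
contact_force: [-1.1, 0.4, 3.9]
width: 0.0269
time: 23.0
tool_pos: [0.5, -0.1469, 0.0571]
tool_rot: [0.118, 0.697, -0.118, 0.698]
contact_force: [-1.3, 1.2, 6.1]
width: 0.0269
t 23.0 pos [ 0.5    -0.1469  0.0571] w 0.0269 F [-1.3  1.2  6.1]
ax x [ 0.001 -0.001 -1.   ] y [ 0.33   0.944 -0.   ] z [ 0.944 -0.33   0.001]
q [-0.407  0.392 -0.376  0.802 -0.    -0.072]
```

View pics/w18.png

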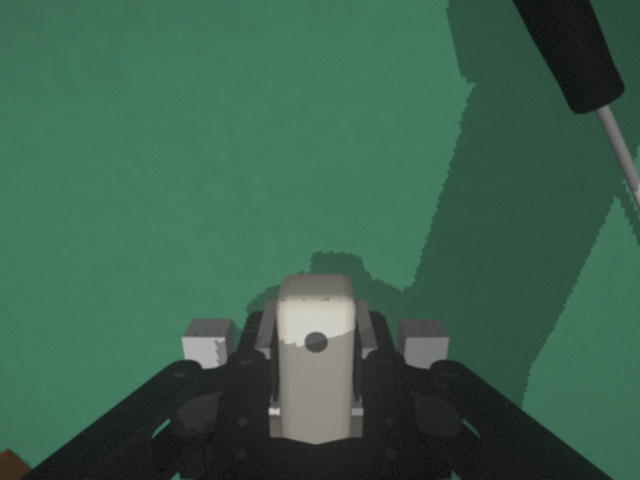

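The neck is gripped at 26.9 mm. Tugging up gently; the reference TCP z is 0.0571.

```bash
python3 -m inch '[{"tx":-2,"ty":0,"tz":0,"twist":0,"fingers":1},{"tx":-4,"ty":0,"tz":0,"twist":0,"fingers":1},{"tx":-6,"ty":0,"tz":0,"twist":0,"fingers":1},{"tx":-6,"ty":0,"tz":0,"twist":0,"fingers":1}]'
python3 -m inch '[{"tx":-2,"ty":0,"tz":0,"twist":0,"fingers":1},{"tx":-4,"ty":0,"tz":0,"twist":0,"fingers":1},{"tx":-4,"ty":0,"tz":0,"twist":0,"fingers":1}]'
```

```text
time: 23.5
tool_pos: [0.4992, -0.1465, 0.0616]
tool_rot: [0.118, 0.698, -0.118, 0.697]
contact_force: [4.7, -1.4, -9.4]
width: 0.0264
time: 23.8
tool_pos: [0.4992, -0.1465, 0.0661]
tool_rot: [0.118, 0.697, -0.118, 0.697]
contact_force: [3.5, -1.3, -10.5]
width: 0.0264
```

```bash
python3 -m inch '[{"tx":-1,"ty":0,"tz":0,"twist":0,"fingers":1},{"tx":-2,"ty":0,"tz":0,"twist":0,"fingers":1},{"tx":-2,"ty":0,"tz":0,"twist":0,"fingers":1}]'
python3 -c "
from h import *
st()
for n in ('s18',):
    f=cv2.imread('pics/s18.png')[120:260,190:370]; g=shot('scene','s19.png')['frame'][120:260,190:370,::-1]
    cv2.imwrite('pics/s19c.png',np.hstack([cv2.resize(f,(396,308),interpolation=cv2.INTER_CUBIC),cv2.resize(g,(396,308),interpolation=cv2.INTER_CUBIC)]))
shot('wrist','w19.png')"
```

```text
time: 24.1
tool_pos: [0.4992, -0.1465, 0.0682]
tool_rot: [0.118, 0.697, -0.118, 0.697]
contact_force: [4.4, -1.1, -11.8]
width: 0.0275
t 24.1 pos [ 0.4992 -0.1465  0.0682] w 0.0275 F [  4.4  -1.1 -11.8]
ax x [-0.001  0.    -1.   ] y [ 0.329  0.944 -0.   ] z [ 0.944 -0.329 -0.001]
q [-0.407  0.379 -0.361  0.831 -0.    -0.072]
```

View pics/s19c.png

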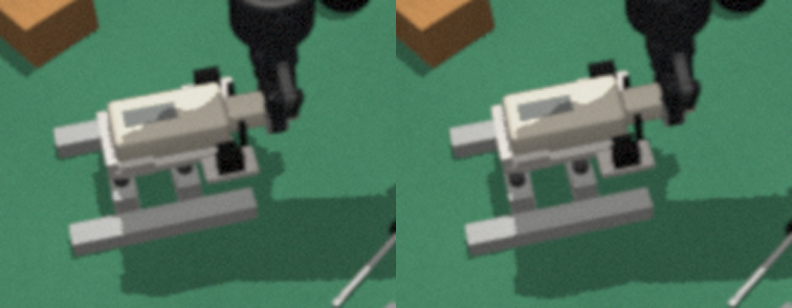

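Both the cover and the catches moved up between the two frames. I'll quantify it.

```bash
python3 - <<'E'
from h import *
import pickle
P=pickle.load(open('P16.pkl','rb'));p=P['scene']
a,b=cv2.imread('pics/s18.png'),cv2.imread('pics/s19.png')
print('10mm =',proj(p,(.55,-.15,.08))[0]-proj(p,(.55,-.15,.07))[0])
def m(x0,y0,x1,y1):
    t=a[y0:y1,x0:x1];k=4
    T=cv2.resize(t,None,fx=k,fy=k,interpolation=cv2.INTER_CUBIC);S=cv2.resize(b[y0-8:y1+8,x0-8:x1+8],None,fx=k,fy=k,interpolation=cv2.INTER_CUBIC)
    r_=cv2.matchTemplate(S,T,cv2.TM_CCOEFF_NORMED);_,v,_,l=cv2.minMaxLoc(r_);print((l[0]/k-8,l[1]/k-8),round(v,2))
m(284,182,308,204)  # near catch
m(240,155,290,185)  # body
m(276,148,292,160)  # far catch
m(222,215,300,235)  # rail (fixed)
E
```

```text
10mm = [-0.22996749 -3.09438388]
(-0.25, -2.75) 0.99
(-0.25, -3.25) 0.99
(-0.25, -3.25) 0.99
(-0.25, 0.0) 1.0
```

View pics/w19.png

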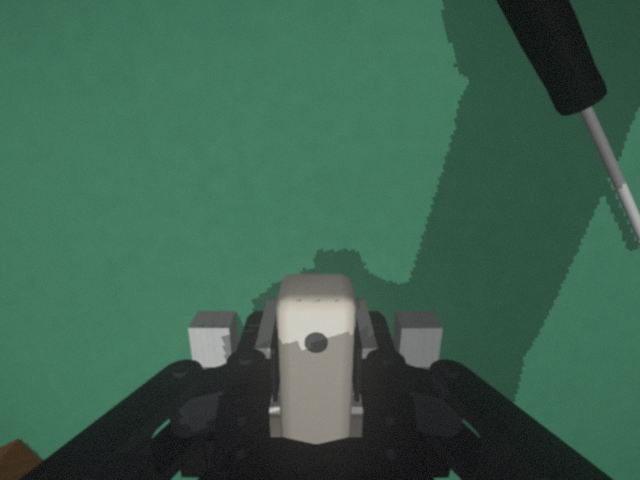

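The catches and cover rose together by about 10 mm (2.75–3.25 px at 3.1 px per 10 mm) while the rail stayed put. The latch holds, so I'm lowering back.

```bash
python3 -m inch '[{"tx":3,"ty":0,"tz":0,"twist":0,"fingers":1},{"tx":6,"ty":0,"tz":0,"twist":0,"fingers":1},{"tx":9,"ty":0,"tz":0,"twist":0,"fingers":1},{"tx":11,"ty":0,"tz":0,"twist":0,"fingers":1},{"tx":12,"ty":0,"tz":0,"twist":0,"fingers":1}]'
python3 -m inch '[{"tx":0,"ty":0,"tz":0,"twist":0,"fingers":1},{"tx":0,"ty":0,"tz":0,"twist":0,"fingers":1},{"tx":0,"ty":0,"tz":0,"twist":0,"fingers":1}]'
```

```text
time: 24.7
tool_pos: [0.4998, -0.1467, 0.0571]
tool_rot: [0.118, 0.697, -0.118, 0.697]
contact_force: [-4.4, 1.5, 5.6]
width: 0.0269
time: 25.0
tool_pos: [0.4998, -0.1467, 0.0571]
tool_rot: [0.118, 0.697, -0.118, 0.698]
contact_force: [-3.4, 0.4, 6.0]
width: 0.027
```

Settled at the reference height, 0.0571. Letting go and backing off straight up.

```bash
python3 -m inch '[{"tx":0,"ty":0,"tz":0,"twist":0,"fingers":0},{"tx":0,"ty":0,"tz":0,"twist":0,"fingers":-0.6},{"tx":0,"ty":0,"tz":0,"twist":0,"fingers":-1},{"tx":0,"ty":0,"tz":0,"twist":0,"fingers":-1},{"tx":0,"ty":0,"tz":0,"twist":0,"fingers":-1}]'
python3 -m inch '[{"tx":-15,"ty":0,"tz":0,"twist":0,"fingers":-1},{"tx":-50,"ty":0,"tz":0,"twist":0,"fingers":-1},{"tx":-95,"ty":0,"tz":-5,"twist":0,"fingers":-1},{"tx":-125,"ty":0,"tz":-20,"twist":0,"fingers":-1},{"tx":-150,"ty":0,"tz":-40,"twist":0,"fingers":-1}]'
python3 look.py 20 cover_toe,cover_neck,cover_body,cradle_floor wrist,scene,top
python3 - <<'E'
from h import *
a,b=cv2.imread('pics/s18.png'),cv2.imread('pics/scene20.png')
def m(x0,y0,x1,y1):
    t=a[y0:y1,x0:x1];k=4
    T=cv2.resize(t,None,fx=k,fy=k,interpolation=cv2.INTER_CUBIC);S=cv2.resize(b[y0-8:y1+8,x0-8:x1+8],None,fx=k,fy=k,interpolation=cv2.INTER_CUBIC)
    r_=cv2.matchTemplate(S,T,cv2.TM_CCOEFF_NORMED);_,v,_,l=cv2.minMaxLoc(r_);print((l[0]/k-8,l[1]/k-8),round(v,2))
m(284,182,308,204);m(240,155,290,185);m(222,215,300,235)
E
```

```text
time: 25.5
tool_pos: [0.4996, -0.1466, 0.0562]
tool_rot: [0.118, 0.697, -0.118, 0.697]
contact_force: [-0.1, 0.8, 1.0]
width: 0.0857
time: 26.0
tool_pos: [0.4626, -0.1339, 0.2085]
tool_rot: [0.118, 0.696, -0.118, 0.698]
contact_force: [0.2, -0.7, 0.1]
width: 0.0855
t 26.0 pos [ 0.4626 -0.1339  0.2085] w 0.0855 F [ 0.2 -0.7  0.1]
ax x [ 0.003 -0.001 -1.   ] y [ 0.329  0.944 -0.   ] z [ 0.944 -0.329  0.003]
q [-0.413  0.195 -0.228  1.145 -0.    -0.078]
cover_toe wrist [([317.2, 324.7], 0.56)]
cover_toe scene [([288.4, 176.0], 0.55)]
cover_toe top [([414.4, 241.9], 0.64)]
  -> [ 0.5557 -0.1646  0.0645] [2.1 3.  4.7]
cover_neck wrist [([316.1, 273.4], 0.98)]
cover_neck scene [([274.4, 198.5], 0.73), ([312.6, 163.6], 0.72)]
cover_neck top []
  -> [ 0.566  -0.1814 -0.0386] [20.8 20.8]
cover_body wrist [([315.8, 370.5], 0.96)]
cover_body scene [([268.0, 175.5], 0.89)]
cover_body top [([421.8, 225.0], 0.66)]
  -> [ 0.5891 -0.1778  0.077 ] [0.5 4.1 4.5]
cradle_floor wrist []
cradle_floor scene [([267.1, 182.0], 0.74)]
cradle_floor top []
(0.0, 0.0) 1.0
(0.0, 0.25) 0.85
(0.25, 0.0) 1.0
```

View pics/scene20.png

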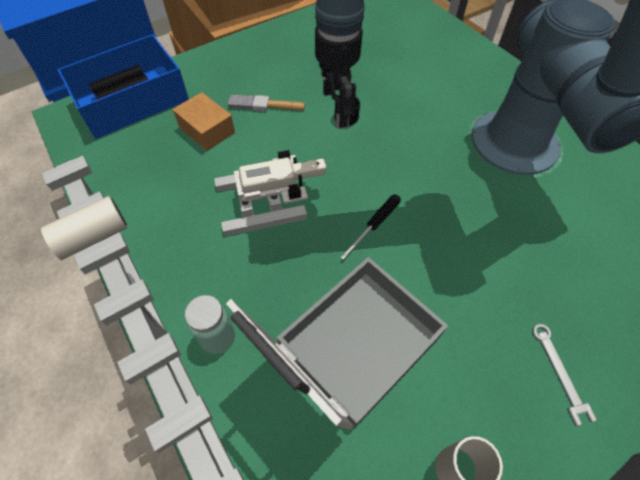

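View pics/wrist20.png

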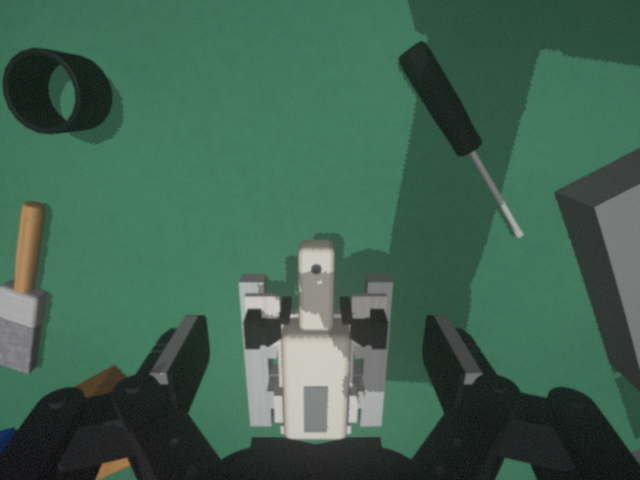

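The final views show the cover level in the cradle with both catches closed over its lugs (262,326 and 367,326). The toe measures z 0.0645, within 2–3 mm of the floor. The cradle is down, with zero shift from its rest picture. The lid stands open and the gripper is clear. Handing in.

```bash
python3 -c "
from h import *
print(ticket.close_job());st()"
```

```text
the job is handed in; nothing more can be done
None
the job is handed in; nothing more can be done
```

The job is done and handed in at about 26 s of the 72 s allowed. The cover is latched in the cradle and the lid stands open. No verdict came back.

- **Lid:** I lifted it by its bar to about 1.15 rad and let go. The springs carried it fully open, and it was still standing open in the last picture.
- **Cover placed:** I took the cover out by its body, set it on the catch ramps and let go. It rested tilted, with the neck raised and the tail between the guides.
- **Press:** The catches gave way at about 14 N. I then pressed to a hard stop at about 46 N with the shut fingertips, and the cover lay level.
- **Tug:** I gripped the neck and pulled straight up. The tool rose 11 mm at about 12 N, and the pictures showed the catches and cover rising together by about 10 mm. No second press was needed.
- **End state:** I lowered the cradle back to its starting height, let go and backed off with the gripper touching nothing. The catches showed no shift from their rest picture (the cover at most 0.25 px, a weaker match).

**Checks that disagreed:**
- The final toe height from the cameras was 64.5 mm, against a cradle floor given as 62 mm. That is 2.5 mm, just over the 2 mm latched limit, but the rays missed each other by 2–5 mm, so it does not settle the question. I rely on the tug and the level cover as the evidence that it is latched.
- The networks sometimes reported wrong points, such as the neck found on the stand in the last scene view. I did not use those.

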